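# Fit the bearing cover and feel its gap with the taper gauge

## Task

Set the round steel cover onto the rim of the blue bearing housing so that it sits fully seated and level, and let go of it. Then take the green-handled taper gauge by its handle and slide its blade, lying on the aluminium ledge and pointing straight at the housing, under the overhanging edge of the cover just until it drags snugly between ledge and cover, without jacking the cover up. Finish while still holding the gauge there at that depth, and leave the other things on the bench alone.

Things in the scene. Friction and masses are not known exactly. Their poses are not given: they have to be found in the camera images.
- cover_knob (a point): centre of the black knob (upright cylinder 24 mm across, 28 mm high) on the loose steel cover of about 850 g: a disc 136 mm across, 6 mm thick, with a round spigot 55 mm across and 6 mm deep underneath. The cover starts standing on its spigot on the table: disc top at 12 mm, knob centre at 26 mm, knob top at 40 mm. z is the cover's axis, up
- cover_seat (a point): point on the cover's axis in the plane of the disc's underside (the face that comes to rest on the rim), 20 mm below cover_knob
- housing_rim (a point): centre of the mouth of the fixed blue round bearing housing, in the plane of its rim, 44 mm above the table. Rim 72 mm outside, bore 60 mm, 28 mm deep: the spigot drops in with 2.5 mm play all round. Seated, the cover overhangs the rim by 32 mm. The housing's foot is 100 mm square, 10 mm high
- ledge_edge (a point): point on the middle line of the flat top of the fixed aluminium ledge (50 mm wide in y, reaching 30 mm either way in x), straight below the seated cover's edge, 68 mm from the housing's axis, 32 mm from its wall. x is level, towards the housing (the way the blade goes in), z up. The top lies 3.6 to 4.8 mm below the rim, varying: that is the gap under the cover
- gauge_grip (a point): centre of the taper gauge's handle: green block 50 mm long (x), 18 mm wide (y), 30 mm high (z), standing on the table. The gauge weighs 120 g. x points along the blade from handle to tip, z up. The handle's underside is 12 mm lower than the blade's
- gauge_tip (a point): middle of the lower edge of the blade's tip, 108 mm ahead (x) of gauge_grip and 3 mm below it. Steel blade 14 mm wide, 83 mm long out of the handle, underside flat; 2 mm thick at the tip, growing evenly to 8 mm at 48 mm behind it, 8 mm from there to the handle. It binds 13 to 23 mm past the cover's edge; the drag then rises to 3 to 5 N in a few mm and no further, as the cover lifts
- leaf (a joint): pivot of the blade in the handle (rad, + is tip down), -0.06 to 0.06, that is about 5 mm at the tip either way, held near 0 by a soft spring (about 0.04 N at the tip per mm): the blade settles flat on what it lies on
- washers: pack of steel washers, 40 mm across, 14 mm high; bystander, stands near the robot; origin at its underside
- bolt: steel hex bolt standing on its head, 26 mm across, 44 mm high; bystander; origin at its underside
- socket: dark steel socket, 28 mm across, 38 mm high; bystander; origin at its underside
- driver: screwdriver lying flat at the far left; bystander
- carton: small cardboard box 60 x 90 x 45 mm; bystander; origin at its underside
- oilcan: yellow jar with black cap, 56 mm across, 100 mm high; bystander; origin at its underside

How it is judged:
By the outcome, as a careful person would: the job done as asked, in the order asked, and still so for the second after the job is handed in, while the arm keeps its last pose, push and grip.
It also fails if it takes over 67 s, if anything falls off the work surface, if the arm or the gripper's body presses on something with over 40 N, if the wrist force passes 120 N, or if a joint passes its speed limit or range.

## Robot

A 6-joint arm with a two-finger parallel gripper is mounted at the origin on the work surface. World frame = base frame: x ahead of the robot, y to its left, z up, the work surface at z = 0. Lengths are in m, angles in degrees, forces in N, time in s.
With the tool pointing down it reaches from about 0.4 to 0.825 m from the base axis. Payload 7 kg.
Tool frame: the origin (TCP) lies midway between the tips of the shut fingers; the grasp point (between the pads) lies ctrl.tcp_to_grasp behind it (ctrl.tcp_to_grasp is the distance from the TCP to the grasp point, in m); y points along the fingers, z is the direction in which the jaws open and shut, and the axes are right-handed (so a half turn about y gives the same grasp; the last joint's range is limited). The gripper opens to 88 mm and grips with 3 to 60 N. Pads are 19 mm wide; open, the fingers measure 130 mm over their backs; the gripper's body (78 mm by 193 mm) begins 47 mm behind the grasp point.
Start: joints at [82.225, 20.546, 0.682, 0, -70.136, -16.507], TCP at [0.278, 0.615, 0.227] pointing down, gripper open.
Joint ranges: [-176.03, 176.03], [-82.01, 121.73], [-58.28, 71.71], [-173.87, 95.51], [-174.79, -0.11], [-173.66, 173.66]. Speed limits (degrees/s): [136.94, 136.94, 172.46, 180, 180, 180].

## Interface

Orientations are given as [roll, pitch, yaw] about the fixed x, y, z axes, in that order (R = Rz(yaw) Ry(pitch) Rx(roll)).
In Python, from plant import ctrl, snapshot, silhouettes gives the robot as it stands.
- The arm moves only by the shell command python3 -m pendant 'ROWS'. ROWS is JSON, a list that holds one entry, the list of rows, each a list of 7 numbers: the shift along the tool's x, y, z in cm, then the turn, a rotation vector about the tool's x, y, z in degrees, then the opening, from 0 (shut) to 1 (fully open). In form: [[[x, y, z, rx, ry, rz, hand], ...]]. A call has 1 to 12 rows; each row shifts and turns the commanded pose from where the row before left it, along the tool's axes as they then stand; what a row does not reach is not made up. A row lasts 1/12 s, in which the tool goes at most 41.7 mm and 7.16 degrees, less where a joint would pass 70% of its speed; a pose out of reach is approached as far as the arm can. A call with a gripper value outside its range is refused whole. The fingers move at their own pace and stop on an object; the grip force is fixed at half the most. Time passes only in rows, so rows that do not move let the fingers close. It gives the time, the measured TCP pose, the force and the opening at its end, in the units of the state.
- ctrl.get_obs(): the state, without advancing time (a new reading comes with each control period).
- snapshot(name): name is "side" or "top" or "wrist"; returns a dict with "image" (400x640x3 uint8, red, green, blue), "camera_matrix" (3x3 intrinsics, pixels), "eye" and "orientation" of the camera in the world; the wrist camera has in their place "mount" (4x4, takes a point from camera to tool coordinates, whose origin is the TCP and whose axes are the tool frame's). Camera axes: x right, y down, z forward; pixel columns grow to the right and rows downward; lengths in m; the calibration is good to about 2 mm. A picture is of the moment at which its call begins: read the wrist's pose just before it. There is no depth.
- ctrl.close_job(): hands the job in, once; it reports no verdict.
Trained networks look in a picture, given as the dict that the camera call returned (one of the last four; its "shot" number tells which), for a name from the list of things; names that differ only in an ending like _2 or _b are one class to them, and where a whole thing is asked for, a point or a joint stands for the part that bears it (a point fixed in the world has none). Each returns a list of dicts, best first, with "confidence" (0 to 1); they miss things now and then, are a little off and sometimes report something else, mostly with a low value. They report only what shows in the picture. A call takes as long as a camera call.
- silhouettes(picture, thing): "mask" (400x640 bool, what is visible of it) and "bbox" ([left, top, width, height] in pixels, round what is visible of it).
The state is a dict: "clock": time; "joint_pos": joint angles; "qvel": joint speeds; "tau": joint torques, N m; "tool_pos": TCP position; "orientation": TCP orientation; "force": force on the tool from outside, world axes, zero at the start; "moment": the same for the moment, N m; "opening": finger opening in m.
Only numpy, scipy, OpenCV 4.12 (cv2) and the standard library are available. Lean on these libraries where they do the work, as an engineer would, in place of code of your own. Each camera call takes 0.05 s, during which the arm holds its last target.

## Working session

There is one attempt and no reset: what is moved stays moved. The work goes in short steps, Python scripts to look and compute and a shell command to move; the robot and the scene stay as the last step left them, time stands still between calls to the robot, and variables do not carry over. Pictures are saved under pics/ and viewed, and the job is handed in when it is done.

```bash
mkdir -p pics; ls; cat > h.py <<'E'
import numpy as np, cv2, json
from scipy.spatial.transform import Rotation as R
from plant import ctrl, snapshot, silhouettes
def save(p,n): cv2.imwrite('pics/%s.png'%n, cv2.cvtColor(p['image'],cv2.COLOR_RGB2BGR))
E
python3 - <<'E'
from h import *
o=ctrl.get_obs(); print(o, ctrl.tcp_to_grasp)
for n in ('side','top','wrist'):
    p=snapshot(n); save(p,n+'0'); print(n,{k:(np.round(v,4).tolist() if not isinstance(v,(str,int)) else v) for k,v in p.items() if k!='image'})
E
```

```text
pics
{'clock': 0.0, 'joint_pos': array([ 8.22246817e+01,  2.05892307e+01,  6.33313573e-01, -2.05526266e-02,
       -7.01345564e+01, -1.65065168e+01]), 'qvel': array([-0.04216901, -0.03631655,  0.01000436, -0.03132604,  0.01655003,
        0.04296731]), 'tau': array([-1.28293336e-04, -5.82719064e+01,  2.93063235e+01,  6.99720696e+00,
        7.16366252e-03, -1.52031243e-04]), 'tool_pos': array([0.27740218, 0.61482823, 0.2256427 ]), 'orientation': array([-8.99077651e+01,  7.18366935e-03,  1.55711171e+02]), 'force': array([-0.49970677, -0.20120556, -0.41950552]), 'moment': array([ 0.0054388 ,  0.0288855 , -0.02031583]), 'opening': 0.08723366321034395} 0.0188
side {'camera_matrix': [[426.0525, 0.0, 323.2861], [0.0, 426.0525, 203.6516], [0.0, 0.0, 1.0]], 'eye': [0.447, -0.7195, 0.7197], 'orientation': [-128.2171, -0.5372, -6.0241], 'shot': 1}
top {'camera_matrix': [[423.8493, 0.0, 319.497], [0.0, 423.8493, 203.588], [0.0, 0.0, 1.0]], 'eye': [0.3675, 0.0895, 1.0059], 'orientation': [-168.8462, -1.4706, -88.3541], 'shot': 2}
wrist {'camera_matrix': [[316.5037, 0.0, 320.8631], [0.0, 316.5037, 202.4617], [0.0, 0.0, 1.0]], 'mount': [[0.0001, 0.9677, 0.2523, -0.068], [-0.0003, -0.2523, 0.9677, -0.1572], [1.0, -0.0002, 0.0003, -0.0002], [0.0, 0.0, 0.0, 1.0]], 'shot': 3}
```

View pics/side0.png

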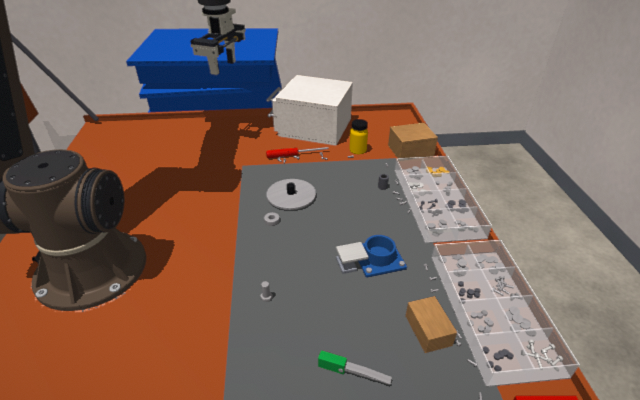

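View pics/top0.png

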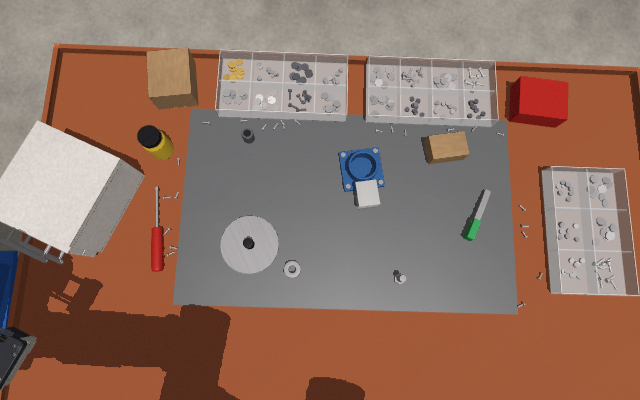

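View pics/wrist0.png

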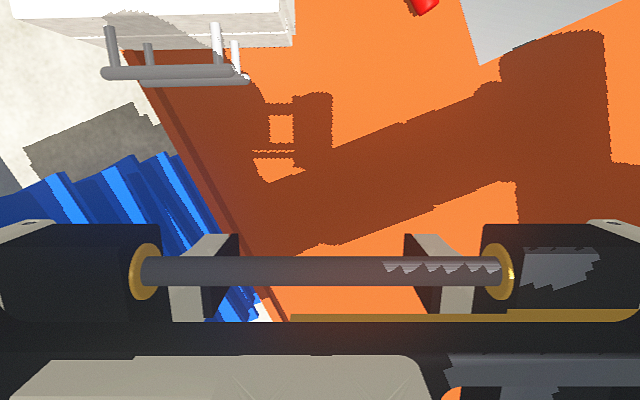

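```bash
cat >> h.py <<'E'
def cam(p,obs=None):
    if 'eye' in p: return np.array(p['eye']), R.from_euler('xyz',p['orientation'],degrees=True).as_matrix()
    M=np.array(p['mount']); Rt=R.from_euler('xyz',obs['orientation'],degrees=True).as_matrix()
    return np.array(obs['tool_pos'])+Rt@M[:3,3], Rt@M[:3,:3]
def ray(p,uv,z,obs=None):
    e,Rm=cam(p,obs); uv=np.atleast_2d(uv).astype(float)
    d=np.c_[uv,np.ones(len(uv))]@np.linalg.inv(p['camera_matrix']).T@Rm.T
    return e+d*((z-e[2])/d[:,2])[:,None]
def proj(p,X,obs=None):
    e,Rm=cam(p,obs); c=(np.atleast_2d(X)-e)@Rm; q=c@np.array(p['camera_matrix']).T
    return q[:,:2]/q[:,2:]
E
python3 - <<'E'
from h import *
for n in ('side','top'):
    p=snapshot(n)
    for t in ('cover_knob','gauge_grip','gauge_tip','washers','bolt','socket','carton','oilcan'):
        for s in silhouettes(p,t)[:2]:
            m=s['mask']; c=np.argwhere(m).mean(0)[::-1]
            print(n,t,round(s['confidence'],2),s['bbox'],c.round(1),m.sum(),ray(p,c,0.02)[0].round(4))
            if t.startswith(('cover','gauge')): np.save(f'pics/{n}_{t}.npy',m)
    x0,y0,w,h=(250,150,200,150) if n=='side' else (200,120,200,150)
    cv2.imwrite(f'pics/crop_{n}.png',cv2.resize(cv2.cvtColor(p['image'],cv2.COLOR_RGB2BGR)[y0:y0+h,x0:x0+w],None,fx=4,fy=4,interpolation=cv2.INTER_CUBIC))
    x0,y0=(300,300) if n=='side' else (420,170)
    cv2.imwrite(f'pics/cropg_{n}.png',cv2.resize(cv2.cvtColor(p['image'],cv2.COLOR_RGB2BGR)[y0:y0+100,x0:x0+100],None,fx=6,fy=6,interpolation=cv2.INTER_CUBIC))
E
```

```text
side cover_knob 0.56 [266.4, 180.6, 50.9, 27.7] [290.8 194.1] 1190 [0.4629 0.214  0.02  ]
side gauge_grip 0.7 [315.8, 349.5, 71.0, 32.9] [349.3 367. ] 902 [ 0.5435 -0.3098  0.02  ]
side gauge_grip 0.49 [343.9, 362.1, 48.0, 18.6] [367.2 372.5] 435 [ 0.5734 -0.3235  0.02  ]
side gauge_tip 0.94 [344.3, 361.7, 46.5, 21.0] [366.4 372.4] 408 [ 0.5721 -0.3232  0.02  ]
side washers 0.48 [263.3, 212.7, 15.5, 13.5] [271.9 218.5] 164 [0.4104 0.1152 0.02  ]
side bolt 0.5 [261.6, 282.1, 11.0, 19.6] [265.9 292.2] 169 [ 0.3955 -0.1236  0.02  ]
side socket 0.68 [376.8, 173.7, 11.8, 15.8] [383.1 181.5] 136 [0.7273 0.2492 0.02  ]
side carton 0.85 [403.0, 298.8, 55.3, 54.1] [430.4 323.9] 1890 [ 0.7159 -0.2347  0.02  ]
side carton 0.59 [261.6, 213.9, 19.2, 12.2] [271.7 218.5] 173 [0.4099 0.1151 0.02  ]
side oilcan 0.98 [352.6, 121.8, 16.4, 31.4] [358.6 136. ] 578 [0.7023 0.5151 0.02  ]
top cover_knob 0.63 [220.9, 215.9, 58.7, 55.3] [249.3 244.1] 2680 [0.4614 0.2298 0.02  ]
top cover_knob 0.41 [285.6, 262.3, 14.0, 17.9] [291.7 269. ] 148 [0.4073 0.1291 0.02  ]
top gauge_grip 0.81 [461.8, 193.0, 30.4, 50.7] [476.9 216.9] 451 [ 0.543  -0.3057  0.02  ]
top gauge_tip 0.5 [476.6, 187.3, 14.1, 33.8] [482.5 203.4] 197 [ 0.5762 -0.3206  0.02  ]
top washers 0.54 [281.9, 262.4, 18.2, 15.3] [291.7 269. ] 217 [0.4072 0.1292 0.02  ]
top bolt 0.63 [397.5, 270.3, 9.3, 12.8] [399.6 278.4] 84 [ 0.3933 -0.1196  0.02  ]
top bolt 0.38 [357.3, 181.4, 24.3, 25.4] [366.8 194. ] 600 [ 0.5898 -0.0426  0.02  ]
top socket 0.69 [425.9, 127.7, 43.9, 38.0] [446.  147.1] 1185 [ 0.7143 -0.2367  0.02  ]
top socket 0.66 [463.2, 190.6, 26.8, 51.5] [476.3 218. ] 416 [ 0.5403 -0.3041  0.02  ]
top oilcan 0.94 [135.3, 124.3, 40.9, 34.5] [155.4 142.2] 871 [0.7002 0.4706 0.02  ]
```

View pics/crop_side.png

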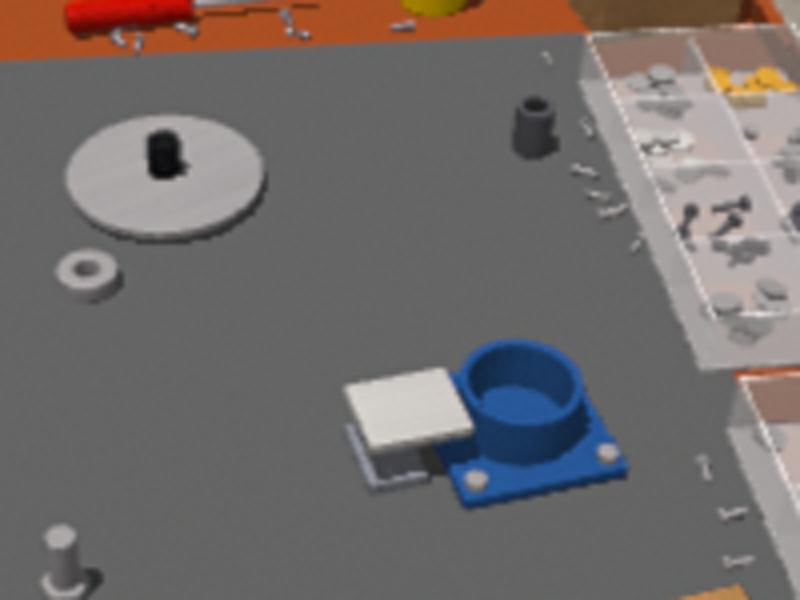

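View pics/crop_top.png

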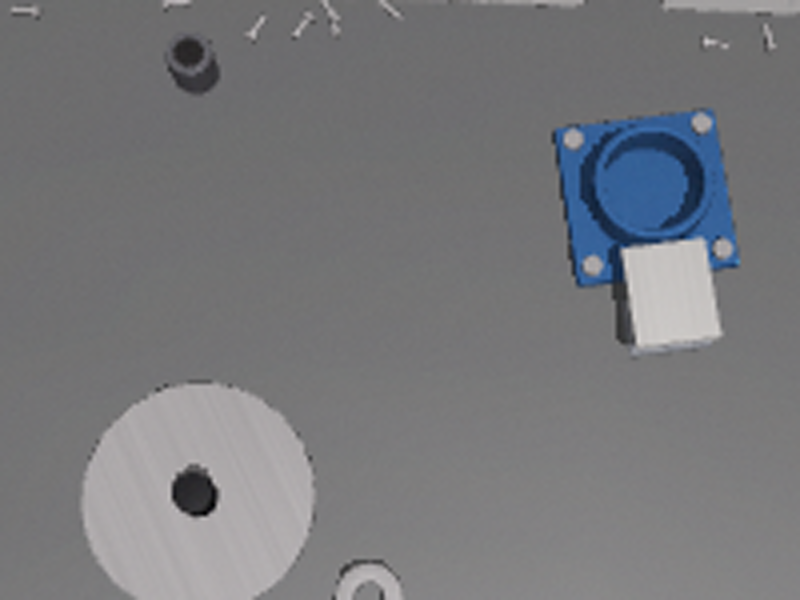

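View pics/cropg_side.png

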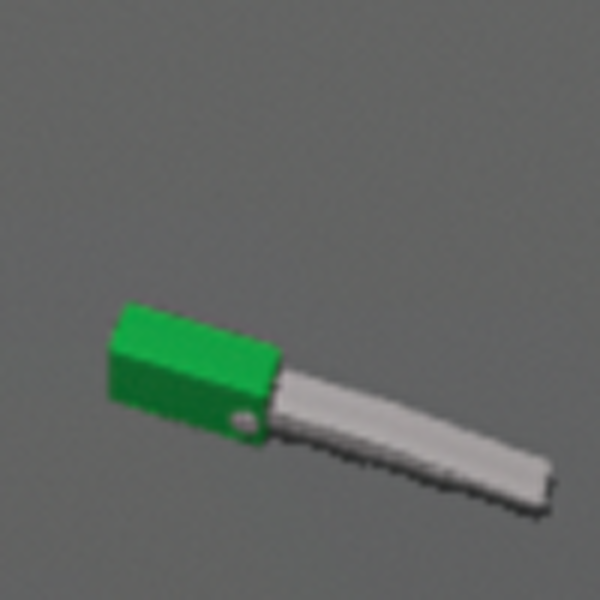

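View pics/cropg_top.png

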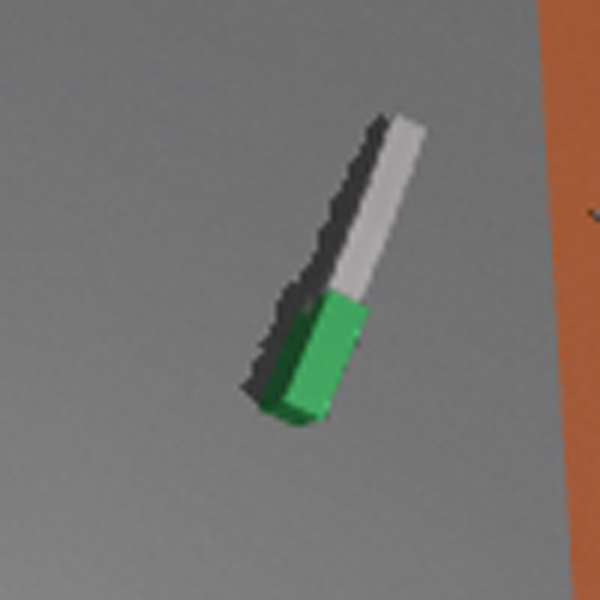

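```bash
cat >> h.py <<'E'
from scipy.optimize import minimize
S=4
def hullmask(p,X,obs=None):
    uv=proj(p,X,obs); h=cv2.convexHull(((uv+0.5)*S-0.5).astype(np.float32))[:,0]
    m=np.zeros((400*S,640*S),np.uint8); cv2.fillConvexPoly(m,np.round(h*16).astype(np.int32),1,shift=4); return m>0
def circ(c,r,z,n=60):
    a=np.linspace(0,2*np.pi,n,endpoint=False); return np.c_[c[0]+r*np.cos(a),c[1]+r*np.sin(a),np.full(n,z)]
def box(c,yaw,lx,ly,z0,z1):  # lx=(x0,x1)
    P=np.array([[x,y] for x in lx for y in ly]); q=P@np.array([[np.cos(yaw),np.sin(yaw)],[-np.sin(yaw),np.cos(yaw)]])+np.array(c)[:2]
    return np.vstack([np.c_[q,np.full(4,z)] for z in (z0,z1)])
def up(p):
    return cv2.resize(p['image'],None,fx=S,fy=S,interpolation=cv2.INTER_CUBIC)
def hsv(p): return cv2.cvtColor(up(p),cv2.COLOR_RGB2HSV)
def fit(f,obsm,x0,steps,roi=None):
    def cost(x):
        m=f(x)
        d=(m^obsm)
        if roi is not None: d=d&roi
        return d.sum()
    x0=np.array(x0,float); sim=np.vstack([x0]+[x0+np.eye(len(x0))[i]*steps[i] for i in range(len(x0))])
    r=minimize(cost,x0,method='Nelder-Mead',options=dict(initial_simplex=sim,xatol=1e-5,fatol=1,maxiter=300)); return r.x,r.fun,obsm.sum()
E
cat > m1.py <<'E'
from h import *
for n in ('side','top'):
    p=snapshot(n); H=hsv(p); Rg=up(p).astype(int)
    # housing blue
    blue=(H[...,0]>95)&(H[...,0]<125)&(H[...,1]>120)
    roi=np.zeros_like(blue)
    c0=np.array([0.655,-0.04]); u=proj(p,[[*c0,0.02]])[0]*S
    roi[int(u[1]-45*S):int(u[1]+45*S),int(u[0]-45*S):int(u[0]+45*S)]=1
    bl=blue&roi
    sil=bl.copy()
    def hm(x):
        m=hullmask(p,box(x[:2],x[2],(-.05,.05),(-.05,.05),0,.01))|hullmask(p,np.vstack([circ(x,.036,0),circ(x,.036,.044)]))
        l=hullmask(p,box(x[:2],x[2],(-.098,-.038),(-.025,.025),.030,.0397))
        return m&~l
    # light ledge mask
    best=min((fit(hm,bl,[*c0,a],[.01,.01,.1],roi) for a in (0.0,0.15,0.3,-.15)),key=lambda r:r[1]); print(n,'housing',best[0].round(4),np.degrees(best[0][2]).round(1),best[1:])
    # cover disc
    g0=np.load(f'pics/{n}_cover_knob.npy') 
    roi2=cv2.dilate(cv2.resize(g0.astype(np.uint8),None,fx=S,fy=S,interpolation=0),np.ones((25,25)))>0
    gray=Rg.sum(2)/3; th=130 if n=='side' else 130
    med=np.median(gray[cv2.erode(roi2.astype(np.uint8),np.ones((50,50)))>0]); bg=np.median(gray[roi2&(gray<med-40)]) 
    dm=(gray>(med+bg)/2)&roi2
    dm=cv2.morphologyEx(dm.astype(np.uint8),cv2.MORPH_CLOSE,np.ones((71,71)))>0
    def cm(x): return hullmask(p,np.vstack([circ(x,.068,.012),circ(x,.068,.006 if n=='top' else .008)]))
    r=fit(cm,dm,[.462,.22],[.01,.01],roi2); print(n,'cover',r[0].round(4),r[1:],med,bg)
    kn=(gray<60)&roi2&(cv2.erode(dm.astype(np.uint8),np.ones((41,41)))>0)
    def km(x): return hullmask(p,np.vstack([circ(x,.012,.012),circ(x,.012,.040)]))
    r=fit(km,kn,r[0],[.005,.005],roi2); print(n,'knob',r[0].round(4),r[1:])
    gr=(H[...,0]>50)&(H[...,0]<80)&(H[...,1]>100)
    def gm(x): return hullmask(p,box(x[:2],x[2],(-.025,.025),(-.009,.009),0,.03))
    u=proj(p,[[.5,-.295,.015]])[0]*S; roi3=np.zeros_like(gr); roi3[int(u[1]-40*S):int(u[1]+40*S),int(u[0]-40*S):int(u[0]+40*S)]=1
    gr&=roi3
    r=min((fit(gm,gr,[.505,-.29,a],[.01,.01,.1],roi3) for a in (-.3,-.5)),key=lambda r:r[1]); print(n,'grip',r[0].round(4),np.degrees(r[0][2]).round(1),r[1:])
    for k,m in dict(bl=bl,dm=dm,kn=kn,gr=gr).items(): pass
E
python3 m1.py
```

```text
side housing [ 0.6571 -0.0267  0.1709] 9.8 (np.float64(2298.0), np.int64(20132))
side cover [0.4629 0.2366] (np.float64(926.0), np.int64(18137)) 167.33333333333334 99.66666666666667
side knob [0.4644 0.2346] (np.float64(598.0), np.int64(1179))
side grip [ 0.5143 -0.2933 -0.4084] -23.4 (np.float64(1147.0), np.int64(7235))
top housing [ 0.6561 -0.0302  0.1595] 9.1 (np.float64(3076.0), np.int64(20845))
top cover [0.462 0.22 ] (np.float64(6624.0), np.int64(6624)) 128.33333333333334 71.0
top knob [0.462 0.22 ] (np.float64(41.0), np.int64(41))
top grip [ 0.5132 -0.2937 -0.5033] -28.8 (np.float64(600.0), np.int64(3644))
```

```bash
cat > go.py <<'E'
# usage: go.py x y z yaw n : print suggested rows from the current measured pose (or commanded)
import sys; from h import *
x,y,z,yaw,n=[float(a) for a in sys.argv[1:6]]; n=int(n)
o=ctrl.get_obs(); p=np.array(o['tool_pos']); R0=R.from_euler('xyz',o['orientation'],degrees=True)
R1=R.from_euler('xyz',[-90,0,yaw],degrees=True); rv=(R0.inv()*R1).as_rotvec(degrees=True)
d=(np.array([x,y,z])-p)/n; Rc=R0
print('at',p.round(4),np.round(o['orientation'],2),'t',round(o['clock'],2))
for i in range(n):
    t=Rc.inv().apply(d)*100; print(t.round(2).tolist()+(rv/n).round(2).tolist()); Rc=Rc*R.from_rotvec(rv/n,degrees=True)
E
python3 go.py .463 .2355 .20 189.5 12
```

```text
at [0.2776 0.6153 0.2266] [-90.    -0.   155.72] t 1.15
[-2.71, 0.22, 2.25, 0.0, -2.82, 0.0]
[-2.6, 0.22, 2.38, 0.0, -2.82, 0.0]
[-2.48, 0.22, 2.5, 0.0, -2.82, 0.0]
[-2.35, 0.22, 2.62, 0.0, -2.82, 0.0]
[-2.22, 0.22, 2.74, 0.0, -2.82, 0.0]
[-2.08, 0.22, 2.84, 0.0, -2.82, 0.0]
[-1.94, 0.22, 2.94, 0.0, -2.82, 0.0]
[-1.79, 0.22, 3.03, 0.0, -2.82, 0.0]
[-1.64, 0.22, 3.12, 0.0, -2.82, 0.0]
[-1.49, 0.22, 3.19, 0.0, -2.82, 0.0]
[-1.33, 0.22, 3.26, 0.0, -2.82, 0.0]
[-1.17, 0.22, 3.32, 0.0, -2.82, 0.0]
```

```bash
python3 -m pendant '[[[-2.71,0.22,2.25,0,-2.82,0,1],[-2.6,0.22,2.38,0,-2.82,0,1],[-2.48,0.22,2.5,0,-2.82,0,1],[-2.35,0.22,2.62,0,-2.82,0,1],[-2.22,0.22,2.74,0,-2.82,0,1],[-2.08,0.22,2.84,0,-2.82,0,1],[-1.94,0.22,2.94,0,-2.82,0,1],[-1.79,0.22,3.03,0,-2.82,0,1],[-1.64,0.22,3.12,0,-2.82,0,1],[-1.49,0.22,3.19,0,-2.82,0,1],[-1.33,0.22,3.26,0,-2.82,0,1],[-1.17,0.22,3.32,0,-2.82,0,1]]]'
python3 -m pendant '[[[0,0,0,0,0,0,1],[0,0,0,0,0,0,1],[0,0,0,0,0,0,1]]]'
python3 - <<'E'
from h import *
o=ctrl.get_obs(); p=snapshot('wrist'); save(p,'w1'); print(o['tool_pos'],o['orientation'])
import pickle; pickle.dump((o,p),open('pics/w1.pkl','wb'))
E
```

```text
clock: 2.15
tool_pos: [0.4638, 0.2341, 0.2005]
orientation: [-90.0, 0.0, -170.3]
force: [1.4, -0.3, -0.5]
opening: 0.0873
clock: 2.4
tool_pos: [0.4635, 0.2356, 0.2004]
orientation: [-90.0, 0.0, -170.5]
force: [0.7, 0.3, -1.4]
opening: 0.0876
[0.46352313 0.23562248 0.20038714] [-9.00175630e+01  2.58816699e-02 -1.70526198e+02]
```

View pics/w1.png

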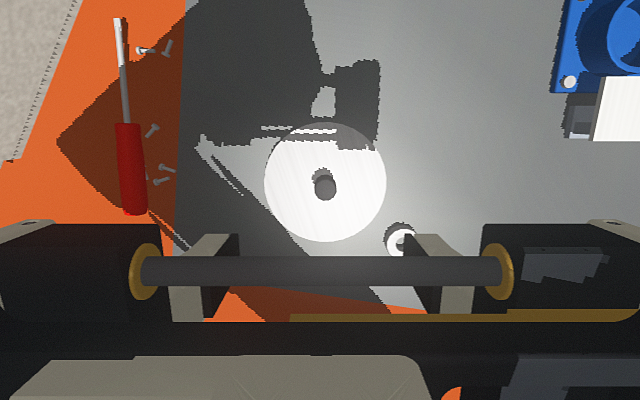

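```bash
cat > m2.py <<'E'
from h import *; import pickle
o,p=pickle.load(open('pics/w1.pkl','rb'))
g=up(p).astype(int); gr=g.sum(2)/3
# points around the boundary: use lower/side boundary bright/dark
roi=np.zeros(gr.shape,bool); roi[120*S:245*S,260*S:392*S]=1
print('axis uv',proj(p,[[*o['tool_pos'][:2],z] for z in (.012,.04,.044)],o).round(1))
# knob top: dark, fit the top circle + body
k=(gr<75)&roi; k[:165*S]=0;k[205*S:]=0;k[:,:308*S]=0;k[:,340*S:]=0
cv2.imwrite('pics/k1.png',cv2.resize(cv2.cvtColor(p['image'],cv2.COLOR_RGB2BGR)[115:250,255:395],None,fx=4,fy=4))
# radial edge search for the disc
from scipy.ndimage import map_coordinates, gaussian_filter1d
gi=(p['image'].astype(float)).sum(2)/3
def radial(c,z,r,angs,dr=.006):
    out=[]
    for a in angs:
        rr=np.linspace(r-dr,r+dr,61); X=np.c_[c[0]+rr*np.cos(a),c[1]+rr*np.sin(a),np.full(61,z)]
        uv=proj(p,X,o); v=gaussian_filter1d(map_coordinates(gi,[uv[:,1],uv[:,0]],order=1),3)
        d=np.diff(v); i=np.argmin(d); 
        if d[i]<-1.5: out.append(np.r_[X[i,:2]])
    return np.array(out)
c=np.array(o['tool_pos'][:2])
for it in range(4):
    P=radial(c,.012,.068,np.linspace(0,2*np.pi,90,endpoint=False),.008 if it==0 else .005)
    A=np.c_[2*P,np.ones(len(P))]; s=np.linalg.lstsq(A,(P**2).sum(1),rcond=None)[0]; c=s[:2]; rad=np.sqrt(s[2]+c@c)
    for _ in range(3):
        res=np.hypot(*(P-c).T)-rad; P=P[abs(res)<max(.0008,2*np.std(res))]; A=np.c_[2*P,np.ones(len(P))]; s=np.linalg.lstsq(A,(P**2).sum(1),rcond=None)[0]; c=s[:2]; rad=np.sqrt(s[2]+c@c)
print('disc',c.round(4),rad.round(4),len(P))
E
python3 m2.py
```

```text
axis uv [[320.8 183.3]
 [320.8 188.6]
 [320.8 189.4]]
disc [0.463  0.2311] 0.0677 81
```

View pics/k1.png

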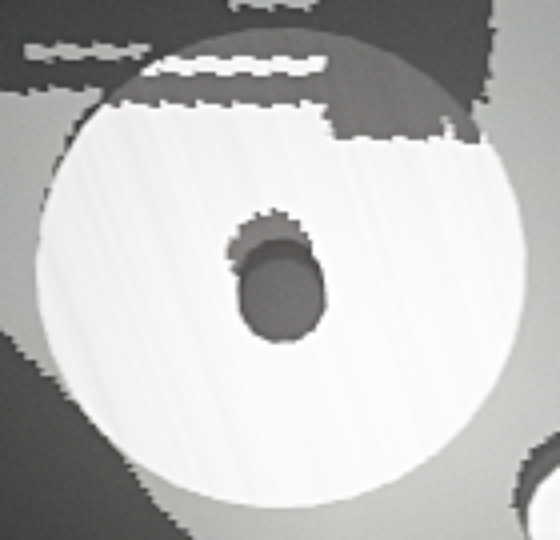

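```bash
python3 go.py .4628 .2310 .0145 189.5 8
```

```text
at [0.4633 0.2362 0.2004] [-9.0020e+01  3.0000e-02 -1.7046e+02] t 2.45
[0.02, 2.32, 0.06, 0.0, 0.0, -0.0]
[0.02, 2.32, 0.06, 0.0, 0.0, -0.0]
[0.02, 2.32, 0.06, 0.0, 0.0, -0.0]
[0.02, 2.32, 0.06, 0.0, 0.0, -0.0]
[0.02, 2.32, 0.06, 0.0, 0.0, -0.0]
[0.02, 2.32, 0.06, 0.0, 0.0, -0.0]
[0.02, 2.32, 0.06, 0.0, 0.0, -0.0]
[0.02, 2.32, 0.06, 0.0, 0.0, -0.0]
```

```bash
python3 -m pendant '[[[0.02,3.0,0.1,0,0,0,1],[0.02,3.0,0.1,0,0,0,1],[0.02,3.0,0.1,0,0,0,1],[0.02,3.0,0.1,0,0,0,1],[0.02,3.0,0.06,0,0,0,1],[0,2,0,0,0,0,1],[0,1,0,0,0,0,1],[0,0.2,0,0,0,0,1],[0,0,0,0,0,0,1],[0,0,0,0,0,0,1]]]'
```

```text
clock: 3.28
tool_pos: [0.4637, 0.2321, 0.0193]
orientation: [-90.0, 0.1, -170.4]
force: [0.2, 0.6, 0.3]
opening: 0.0876
```

```bash
python3 -m pendant '[[[0.05,0.4,0.08,0,0,0,1],[0,0,0,0,0,0,1],[0,0,0,0,0,0,0],[0,0,0,0,0,0,0],[0,0,0,0,0,0,0],[0,0,0,0,0,0,0],[0,0,0,0,0,0,0],[0,0,0,0,0,0,0],[0,0,0,0,0,0,0],[0,0,0,0,0,0,0]]]'
```

```text
clock: 4.12
tool_pos: [0.4627, 0.2301, 0.0141]
orientation: [-90.0, -0.0, -170.4]
force: [-0.7, -0.4, -0.0]
opening: 0.0399
```

```bash
python3 -m pendant '[[[0,0,0,0,0,0,0],[0,0,0,0,0,0,0],[0,0,0,0,0,0,0],[0,0,0,0,0,0,0],[0,0,0,0,0,0,0],[0,0,0,0,0,0,0]]]'
```

```text
clock: 4.62
tool_pos: [0.4629, 0.2304, 0.0142]
orientation: [-90.0, 0.0, -170.4]
force: [-0.2, 2.8, -2.4]
opening: 0.0235
```

```bash
python3 -m pendant '[[[0,-0.5,0,0,0,0,0],[0,-1,0,0,0,0,0],[0,-2.0,0,0,0,0,0],[0,-2.5,0,0,0,0,0],[0,-2.5,0,0,0,0,0],[0,-2.5,0,0,0,0,0],[0,-2,0,0,0,0,0],[0,-1.5,0,0,0,0,0],[0,0,0,0,0,0,0]]]'; python3 go.py .544 -.048 .16 189.5 12
```

```text
clock: 5.37
tool_pos: [0.4635, 0.2305, 0.1626]
orientation: [-90.1, 0.2, -170.4]
force: [1.1, 0.8, -6.8]
opening: 0.0237
at [0.4635 0.2305 0.1626] [ -90.14    0.22 -170.44] t 5.37
[-0.28, 0.02, 2.4, 0.01, 0.01, -0.02]
[-0.28, 0.02, 2.4, 0.01, 0.01, -0.02]
[-0.28, 0.02, 2.4, 0.01, 0.01, -0.02]
[-0.28, 0.02, 2.4, 0.01, 0.01, -0.02]
[-0.28, 0.02, 2.4, 0.01, 0.01, -0.02]
[-0.28, 0.02, 2.4, 0.01, 0.01, -0.02]
[-0.28, 0.02, 2.4, 0.01, 0.01, -0.02]
[-0.28, 0.02, 2.4, 0.01, 0.01, -0.02]
[-0.28, 0.02, 2.4, 0.01, 0.01, -0.02]
[-0.28, 0.02, 2.4, 0.01, 0.01, -0.02]
[-0.28, 0.02, 2.4, 0.01, 0.01, -0.02]
[-0.28, 0.02, 2.4, 0.01, 0.01, -0.02]
```

```bash
python3 -m pendant '[[[-0.2,0,1.5,0,0,0,0],[-0.28,0,2.4,0,0,0,0],[-0.28,0,2.4,0,0,0,0],[-0.28,0,2.6,0,0,0,0],[-0.28,0,2.6,0,0,0,0],[-0.28,0,2.6,0,0,0,0],[-0.28,0,2.6,0,0,0,0],[-0.28,0,2.6,0,0,0,0],[-0.28,0,2.6,0,0,0,0],[-0.28,0,2.6,0,0,0,0],[-0.28,0,2.4,0,0,0,0],[-0.28,0,2.0,0,0,0,0]]]'
python3 -m pendant '[[[0,0,0.6,0,0,0,0],[0,0,0,0,0,0,0],[0,0,0,0,0,0,0],[0,0,0,0,0,0,0]]]'
python3 - <<'E'
from h import *
o=ctrl.get_obs(); p=snapshot('wrist'); save(p,'w2'); print(o['tool_pos'],o['orientation'],o['force'])
import pickle; pickle.dump((o,p),open('pics/w2.pkl','wb'))
E
```

```text
clock: 6.37
tool_pos: [0.5416, -0.0514, 0.1575]
orientation: [-90.0, -0.2, -170.5]
force: [1.3, 0.3, -8.5]
opening: 0.0231
clock: 6.7
tool_pos: [0.5432, -0.055, 0.1584]
orientation: [-90.0, -0.1, -170.4]
force: [-0.3, 0.6, -8.2]
opening: 0.0232
[ 0.54318638 -0.05498923  0.15841194] [-9.00206382e+01 -8.94371124e-02 -1.70447465e+02] [-0.30954642  0.55665898 -8.23947634]
```

View pics/w2.png

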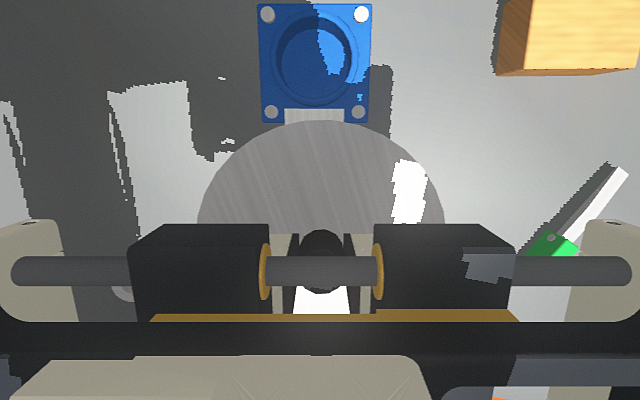

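```bash
python3 - <<'E'
from h import *; import pickle
o,p=pickle.load(open('pics/w2.pkl','rb'))
im=cv2.cvtColor(p['image'],cv2.COLOR_RGB2BGR)[0:130,245:385]
im=cv2.resize(np.clip(im.astype(float)*1.6,0,255).astype(np.uint8),None,fx=5.5,fy=5.5*800/800,interpolation=cv2.INTER_CUBIC)[:600]
cv2.imwrite('pics/w2c.png',im[:600])
E
```

```text
(no output)
```

View pics/w2c.png

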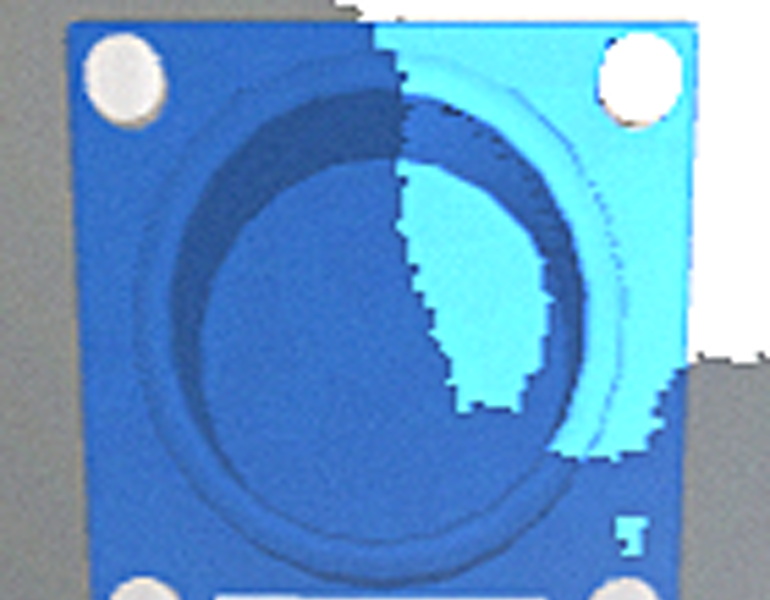

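```bash
cat > m3.py <<'E'
from h import *; import pickle
from scipy.optimize import least_squares
o,p=pickle.load(open('pics/w2.pkl','rb'))
off=np.array([245,0]);k=5.5
inn=np.array([[170,310],[585,300],[390,88],[390,544],[220,162],[560,200]]); out=np.array([[133,310],[627,300],[380,587],[380,50]])
f=lambda q:(q+.5)/k-.5+off
Pi=ray(p,f(inn),.044,o)[:,:2];Po=ray(p,f(out),.044,o)[:,:2]
r=least_squares(lambda c:np.r_[np.hypot(*(Pi-c).T)-.030,np.hypot(*(Po-c).T)-.036],[.656,-.03],loss='soft_l1',f_scale=.001)
print('housing',r.x.round(4),(r.fun*1000).round(2))
# disc held: edge points in w2: visible arc; top z of the disc = TCP z + (12-14.2)mm
zt=o['tool_pos'][2]-.0022
gi=p['image'].astype(float).sum(2)/3
H=cv2.cvtColor(p['image'],cv2.COLOR_RGB2HSV)
c=r.x
im=cv2.cvtColor(p['image'],cv2.COLOR_RGB2BGR)
big=cv2.resize(im[0:240,180:460],None,fx=2.8,fy=2.5,interpolation=cv2.INTER_CUBIC)
big=cv2.resize(im[0:240,180:460],None,fx=2.5,fy=2.5,interpolation=cv2.INTER_CUBIC)
def draw(X,col):
    q=((proj(p,X,o)-[180,0]+.5)*2.5-.5); cv2.polylines(big,[np.round(q*16).astype(np.int32)],True,col,1,shift=4)
draw(circ(c,.03,.044),(0,0,255));draw(circ(c,.036,.044),(0,255,255))
t=np.array(o['tool_pos'][:2]); draw(circ(t,.068,zt),(0,255,0))
cv2.imwrite('pics/w2o.png',big[:600])
E
python3 m3.py
```

```text
housing [ 0.6556 -0.0303] [ 0.09 -0.2   0.52  0.17  0.71  0.47 -0.6  -0.2   0.25 -0.8 ]
```

View pics/w2o.png

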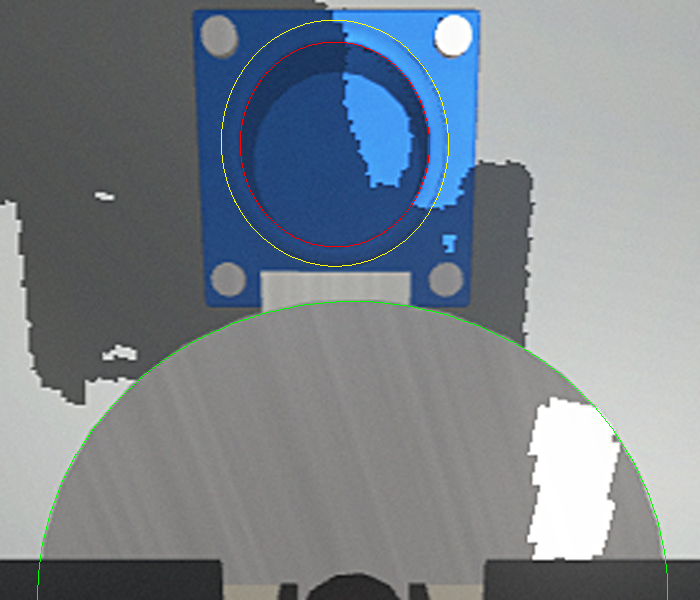

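```bash
python3 go.py .6556 -.0303 .16 189.5 8|head -2
```

```text
at [ 0.5435 -0.0547  0.1587] [-9.0020e+01 -5.0000e-02 -1.7041e+02] t 6.75
[-1.43, -0.02, -0.07, 0.0, 0.01, 0.01]
```

```bash
python3 -m pendant '[[[-1.4,0,-0.07,0,0,0,0],[-2,0,-0.1,0,0,0,0],[-2,0,-0.1,0,0,0,0],[-2,0,-0.1,0,0,0,0],[-2,0,-0.1,0,0,0,0],[-1.5,1.0,-0.1,0,0,0,0],[-0.6,2,0,0,0,0,0],[0,2,0,0,0,0,0],[0,2,0,0,0,0,0],[0,1.5,0,0,0,0,0],[0,0.7,0,0,0,0,0],[0,0,0,0,0,0,0]]]'; python3 -m pendant '[[[0,0,0,0,0,0,0],[0,0,0,0,0,0,0]]]';python3 go.py .6556 -.0303 .062 189.5 1
```

```text
clock: 7.75
tool_pos: [0.655, -0.03, 0.065]
orientation: [-90.0, -0.2, -170.4]
force: [-1.1, 0.9, -7.6]
opening: 0.0232
clock: 7.92
tool_pos: [0.6575, -0.0302, 0.0686]
orientation: [-90.0, 0.1, -170.4]
force: [0.3, 0.1, -6.7]
opening: 0.0234
at [ 0.6575 -0.0302  0.0686] [-8.9990e+01  1.2000e-01 -1.7039e+02] t 7.92
[0.19, 0.66, -0.02, -0.01, 0.11, -0.12]
```

```bash
python3 -m pendant '[[[0,0,0,0,0,0,0],[0,0,0,0,0,0,0]]]';python3 go.py .6556 -.0303 .062 189.5 1; python3 - <<'E'
from h import *
p=snapshot('side'); save(p,'s2'); 
cv2.imwrite('pics/s2c.png',cv2.resize(cv2.cvtColor(p['image'],cv2.COLOR_RGB2BGR)[190:300,310:450],None,fx=5,fy=5,interpolation=cv2.INTER_CUBIC))
E
python3 go.py .6556 -.0303 .062 189.5 1
```

```text
clock: 8.08
tool_pos: [0.6572, -0.0305, 0.0684]
orientation: [-90.0, 0.1, -170.4]
force: [-0.5, -0.2, -7.6]
opening: 0.0234
at [ 0.6572 -0.0305  0.0684] [-9.0000e+01  1.2000e-01 -1.7043e+02] t 8.08
[0.15, 0.64, -0.05, 0.0, 0.07, -0.12]
at [ 0.657  -0.0306  0.0682] [-9.0000e+01  1.0000e-01 -1.7044e+02] t 8.13
[0.14, 0.62, -0.05, 0.0, 0.06, -0.1]
```

View pics/s2c.png

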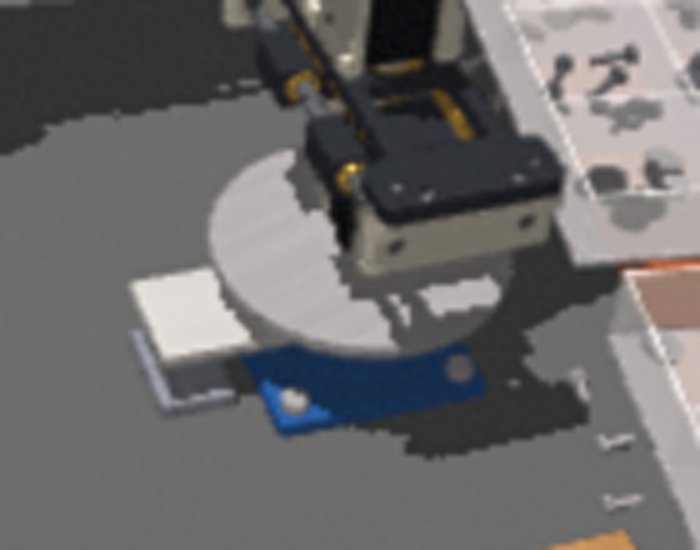

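```bash
python3 -m pendant '[[[0.14,0.3,-0.04,0,0,0,0],[0,0.3,0,0,0,0,0],[0,0.2,0,0,0,0,0],[0,0,0,0,0,0,0],[0,0,0,0,0,0,0]]]'; python3 -m pendant '[[[0,0.2,0,0,0,0,0],[0,0.2,0,0,0,0,0],[0,0,0,0,0,0,0],[0,0,0,0,0,0,0]]]'
```

```text
clock: 8.55
tool_pos: [0.6549, -0.0306, 0.0588]
orientation: [-90.0, -0.0, -170.4]
force: [0.3, 0.5, -8.4]
opening: 0.0234
clock: 8.88
tool_pos: [0.6549, -0.0306, 0.0549]
orientation: [-90.0, -0.0, -170.4]
force: [0.7, -0.2, -8.8]
opening: 0.0236
```

```bash
python3 -m pendant '[[[0,0.15,0,0,0,0,0],[0,0.1,0,0,0,0,0],[0,0,0,0,0,0,0],[0,0,0,0,0,0,0]]]'; python3 -m pendant '[[[0,0.05,0,0,0,0,0],[0,0,0,0,0,0,0],[0,0,0,0,0,0,0]]]'
```

```text
clock: 9.22
tool_pos: [0.655, -0.0306, 0.0526]
orientation: [-90.0, -0.0, -170.4]
force: [-0.7, 0.1, -8.8]
opening: 0.0236
clock: 9.47
tool_pos: [0.6551, -0.0305, 0.0523]
orientation: [-90.0, 0.0, -170.4]
force: [-0.5, 0.2, -7.3]
opening: 0.0234
```

```bash
python3 -m pendant '[[[0,0.05,0,0,0,0,0],[0,0.0,0,0,0,0,0],[0,0,0,0,0,0,0]]]'; python3 -m pendant '[[[0,0.05,0,0,0,0,0],[0,0,0,0,0,0,0],[0,0,0,0,0,0,0]]]'
```

```text
clock: 9.72
tool_pos: [0.6552, -0.0305, 0.0522]
orientation: [-90.0, 0.0, -170.4]
force: [-2.8, 0.1, -2.0]
opening: 0.0232
clock: 9.97
tool_pos: [0.6552, -0.0305, 0.0522]
orientation: [-90.0, 0.0, -170.4]
force: [-5.1, 1.8, 4.3]
opening: 0.0232
```

```bash
python3 -m pendant '[[[0,-0.04,0,0,0,0,0],[0,0,0,0,0,0,0.6],[0,0,0,0,0,0,0.6],[0,0,0,0,0,0,0.6],[0,0,0,0,0,0,0.6],[0,0,0,0,0,0,0.6],[0,0,0,0,0,0,0.6]]]'; python3 -m pendant '[[[0,-0.5,0,0,0,0,0.6],[0,-1.0,0,0,0,0,0.6],[0,-2,0,0,0,0,0.6],[0,-3,0,0,0,0,0.6],[0,-3,0,0,0,0,0.6],[0,-3,0,0,0,0,0.6],[0,-2,0,0,0,0,0.6],[0,0,0,0,0,0,0.6],[0,0,0,0,0,0,0.6]]]'
python3 - <<'E'
from h import *
o=ctrl.get_obs(); p=snapshot('wrist'); save(p,'w3'); print(o['tool_pos'],o['orientation'],o['force'])
import pickle; pickle.dump((o,p),open('pics/w3.pkl','wb'))
p=snapshot('side'); save(p,'s3'); 
cv2.imwrite('pics/s3c.png',cv2.resize(cv2.cvtColor(p['image'],cv2.COLOR_RGB2BGR)[190:300,310:450],None,fx=5,fy=5,interpolation=cv2.INTER_CUBIC))
E
```

```text
clock: 10.55
tool_pos: [0.6553, -0.0306, 0.0515]
orientation: [-90.0, 0.0, -170.4]
force: [-0.2, 0.1, -0.4]
opening: 0.0518
clock: 11.3
tool_pos: [0.6559, -0.0303, 0.1993]
orientation: [-90.0, 0.2, -170.4]
force: [0.1, 0.1, -1.1]
opening: 0.0524
[ 0.65589418 -0.03034161  0.19927142] [ -90.01389121    0.24292386 -170.43718793] [ 0.11065911  0.11206149 -1.12087738]
```

View pics/w3.png

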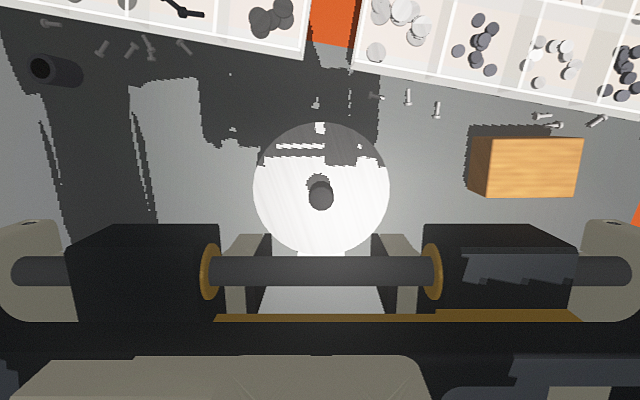

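View pics/s3c.png

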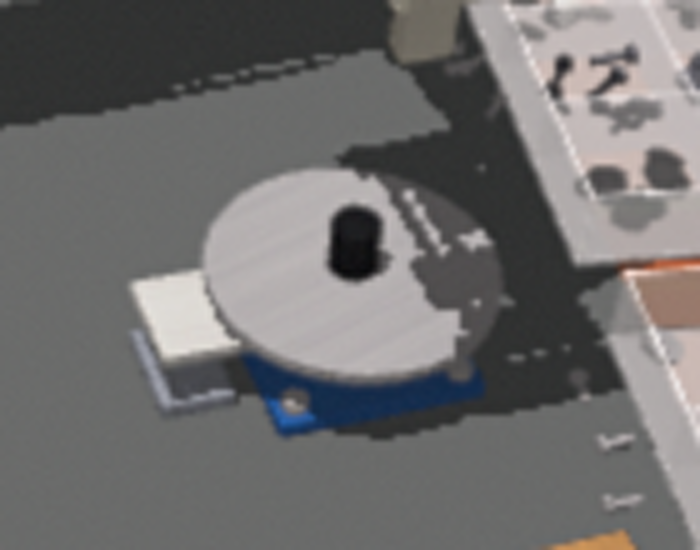

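```bash
python3 go.py .514 -.2935 .20 154 11
```

```text
at [ 0.6546 -0.0305  0.1965] [-9.0020e+01 -2.0000e-02 -1.7045e+02] t 11.4
[1.66, -0.03, 2.15, 0.0, 3.23, 0.0]
[1.53, -0.03, 2.24, 0.0, 3.23, 0.0]
[1.4, -0.03, 2.32, 0.0, 3.23, 0.0]
[1.27, -0.03, 2.39, 0.0, 3.23, 0.0]
[1.13, -0.03, 2.46, 0.0, 3.23, 0.0]
[0.99, -0.03, 2.52, 0.0, 3.23, 0.0]
[0.85, -0.03, 2.57, 0.0, 3.23, 0.0]
[0.7, -0.03, 2.62, 0.0, 3.23, 0.0]
[0.56, -0.03, 2.65, 0.0, 3.23, 0.0]
[0.4, -0.03, 2.68, 0.0, 3.23, 0.0]
[0.25, -0.03, 2.7, 0.0, 3.23, 0.0]
```

```bash
python3 -m pendant '[[[1.66,0,2.15,0,3.23,0,1],[1.53,0,2.24,0,3.23,0,1],[1.4,0,2.32,0,3.23,0,1],[1.27,0,2.39,0,3.23,0,1],[1.13,0,2.46,0,3.23,0,1],[0.99,0,2.52,0,3.23,0,1],[0.85,0,2.57,0,3.23,0,1],[0.7,0,2.62,0,3.23,0,1],[0.56,0,2.65,0,3.23,0,1],[0.4,0,2.68,0,3.23,0,1],[0.25,0,2.7,0,3.23,0,1],[0,0,0,0,0,0,1]]]'
python3 -m pendant '[[[0,0,0,0,0,0,1],[0,0,0,0,0,0,1],[0,0,0,0,0,0,1]]]'
python3 - <<'E'
from h import *
o=ctrl.get_obs(); p=snapshot('wrist'); save(p,'w4'); print(o['tool_pos'],o['orientation'],o['force'])
import pickle; pickle.dump((o,p),open('pics/w4.pkl','wb'))
H=hsv(p); gr=(H[...,0]>45)&(H[...,0]<85)&(H[...,1]>100); gr[:100*S]=0; gr[225*S:]=0
def gm(x): return hullmask(p,box(x[:2],x[2],(-.025,.025),(-.009,.009),0,.03),o)
r=min((fit(gm,gr,[.514,-.293,a],[.006,.006,.06]) for a in (-.4,-.5)),key=lambda r:r[1]); print(r[0].round(4),np.degrees(r[0][2]),r[1:])
E
```

```text
clock: 12.4
tool_pos: [0.512, -0.2964, 0.1953]
orientation: [-89.9, -0.2, 153.7]
force: [-0.3, 0.3, 0.5]
opening: 0.0878
clock: 12.65
tool_pos: [0.5149, -0.293, 0.196]
orientation: [-90.0, -0.1, 154.1]
force: [0.0, -0.3, -0.1]
opening: 0.0872
[ 0.51490861 -0.2929961   0.19598198] [-8.99901488e+01 -5.81265809e-02  1.54085899e+02] [ 0.00341933 -0.31022808 -0.07234771]
[ 0.5122 -0.2936 -0.4318] -24.741576276247265 (np.float64(1608.0), np.int64(12623))
```

View pics/w4.png

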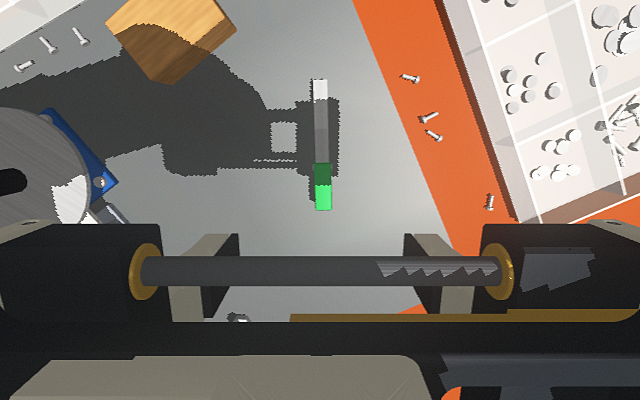

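```bash
python3 - <<'E'
from h import *; import pickle
o,p=pickle.load(open('pics/w4.pkl','rb'))
im=cv2.cvtColor(p['image'],cv2.COLOR_RGB2BGR)
cv2.imwrite('pics/w4c.png',cv2.resize(im[70:220,285:360],None,fx=4,fy=4,interpolation=cv2.INTER_CUBIC))
a=ray(p,[320.3,79.5],.014,o)[0];b=ray(p,[323,209.5],.03,o)[0]
print(a,b,np.hypot(*(a-b)[:2]),np.degrees(np.arctan2(*(a-b)[1::-1])))
E
```

```text
[ 0.61161345 -0.33928422  0.014     ] [ 0.49225786 -0.28441668  0.03      ] 0.13136287304266558 -24.688152932821584
```

View pics/w4c.png

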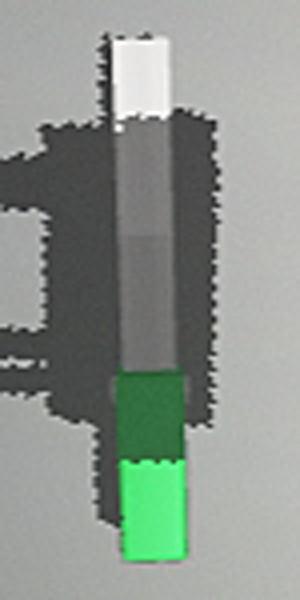

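```bash
python3 go.py .5137 -.2943 .0028 155.3 1
```

```text
at [ 0.5151 -0.2929  0.1961] [-8.999e+01 -4.000e-02  1.541e+02] t 12.7
[0.05, 19.33, 0.19, -0.0, -1.2, 0.04]
```

```bash
python3 -m pendant '[[[0.05,3,0.1,0,-0.6,0,1],[0,3,0.09,0,-0.6,0,1],[0,3,0,0,0,0,1],[0,3,0,0,0,0,1],[0,3,0,0,0,0,1],[0,2,0,0,0,0,1],[0,1,0,0,0,0,1],[0,0,0,0,0,0,1],[0,0,0,0,0,0,1],[0,0,0,0,0,0,1]]]'; python3 go.py .5137 -.2943 .0028 155.3 1
```

```text
clock: 13.53
tool_pos: [0.5149, -0.2951, 0.018]
orientation: [-90.0, 0.1, 155.3]
force: [0.3, -0.5, 0.2]
opening: 0.0879
at [ 0.5149 -0.2951  0.018 ] [-9.0010e+01  1.2000e-01  1.5528e+02] t 13.53
[0.14, 1.52, -0.03, 0.01, -0.02, -0.12]
```

```bash
python3 -m pendant '[[[0.1,0.7,0,0,0,0,1],[0,0.5,0,0,0,0,1],[0,0.1,0,0,0,0,1],[0,0,0,0,0,0,1],[0,0,0,0,0,0,1]]]'; python3 go.py .5137 -.2943 .0028 155.3 1
```

```text
clock: 13.95
tool_pos: [0.5126, -0.2947, 0.0037]
orientation: [-90.0, 0.0, 155.2]
force: [0.1, 0.4, 0.8]
opening: 0.0875
at [ 0.5126 -0.2947  0.0037] [-90.     0.   155.22] t 13.95
[-0.08, 0.09, -0.08, -0.0, -0.08, -0.0]
```

```bash
python3 -m pendant '[[[0,0,0,0,0,0,0],[0,0,0,0,0,0,0],[0,0,0,0,0,0,0],[0,0,0,0,0,0,0],[0,0,0,0,0,0,0],[0,0,0,0,0,0,0],[0,0,0,0,0,0,0],[0,0,0,0,0,0,0],[0,0,0,0,0,0,0],[0,0,0,0,0,0,0],[0,0,0,0,0,0,0],[0,0,0,0,0,0,0]]]'; python3 -m pendant '[[[0,0,0,0,0,0,0],[0,0,0,0,0,0,0],[0,0,0,0,0,0,0],[0,0,0,0,0,0,0]]]'
python3 go.py .5137 -.2943 .0028 155.3 1
```

```text
clock: 14.95
tool_pos: [0.5127, -0.2946, 0.0036]
orientation: [-90.0, -0.0, 155.2]
force: [-0.6, -0.0, -0.2]
opening: 0.0177
clock: 15.28
tool_pos: [0.5127, -0.2947, 0.0036]
orientation: [-90.0, 0.0, 155.2]
force: [0.3, 0.1, -0.3]
opening: 0.0179
at [ 0.5127 -0.2947  0.0036] [-90.     0.   155.23] t 15.28
[-0.08, 0.08, -0.08, 0.0, -0.07, -0.0]
```

```bash
python3 -m pendant '[[[0,-0.7,0,0,0,0,0],[0,-2,0,0,0,0,0],[0,-3,0,0,0,0,0],[0,-3,0,0,0,0,0],[0,-2,0,0,0,0,0],[0,-0.8,0,0,0,0,0],[0,0,0,0,0,0,0]]]'; python3 go.py .4531 -.0643 .115 189.5 10
```

```text
clock: 15.87
tool_pos: [0.5138, -0.295, 0.1212]
orientation: [-90.0, 0.2, 155.2]
force: [0.2, -0.3, -1.0]
opening: 0.0179
at [ 0.5138 -0.295   0.1212] [-90.05   0.25 155.24] t 15.87
[1.52, 0.06, -1.84, -0.0, -3.43, -0.03]
[1.41, 0.06, -1.93, -0.0, -3.43, -0.03]
[1.29, 0.06, -2.01, -0.0, -3.43, -0.03]
[1.17, 0.06, -2.08, -0.0, -3.43, -0.03]
[1.04, 0.06, -2.15, -0.0, -3.43, -0.03]
[0.91, 0.06, -2.21, -0.0, -3.43, -0.03]
[0.77, 0.06, -2.26, -0.0, -3.43, -0.03]
[0.64, 0.06, -2.3, -0.0, -3.43, -0.03]
[0.5, 0.06, -2.33, -0.0, -3.43, -0.03]
[0.36, 0.06, -2.36, -0.0, -3.43, -0.03]
```

```bash
python3 -m pendant '[[[1.52,0.06,-1.84,0,-3.43,0,0],[1.41,0.06,-1.93,0,-3.43,0,0],[1.29,0.06,-2.01,0,-3.43,0,0],[1.17,0.06,-2.08,0,-3.43,0,0],[1.04,0.06,-2.15,0,-3.43,0,0],[0.91,0.06,-2.21,0,-3.43,0,0],[0.77,0.06,-2.26,0,-3.43,0,0],[0.64,0.06,-2.3,0,-3.43,0,0],[0.5,0.06,-2.33,0,-3.43,0,0],[0.36,0.06,-2.36,0,-3.43,0,0],[0,0,0,0,0,0,0],[0,0,0,0,0,0,0]]]'; python3 -m pendant '[[[0,0,0,0,0,0,0],[0,0,0,0,0,0,0],[0,0,0,0,0,0,0]]]'
python3 - <<'E'
from h import *
o=ctrl.get_obs(); p=snapshot('wrist'); save(p,'w5'); print(o['tool_pos'],o['orientation'],o['force'])
import pickle; pickle.dump((o,p),open('pics/w5.pkl','wb'))
cv2.imwrite('pics/w5c.png',cv2.resize(cv2.cvtColor(p['image'],cv2.COLOR_RGB2BGR)[0:240,220:420],None,fx=2.5*1.6,fy=2.5,interpolation=cv2.INTER_CUBIC))
E
```

```text
clock: 16.87
tool_pos: [0.4507, -0.063, 0.1115]
orientation: [-90.0, -0.1, -170.4]
force: [0.1, -0.3, -0.6]
opening: 0.0178
clock: 17.12
tool_pos: [0.4516, -0.0644, 0.1121]
orientation: [-90.0, -0.0, -170.6]
force: [0.2, 0.5, -1.2]
opening: 0.0176
[ 0.45164894 -0.0644417   0.11213108] [-8.99963927e+01 -4.76474416e-02 -1.70560879e+02] [ 0.23928275  0.527397   -1.1909143 ]
```

View pics/w5.png

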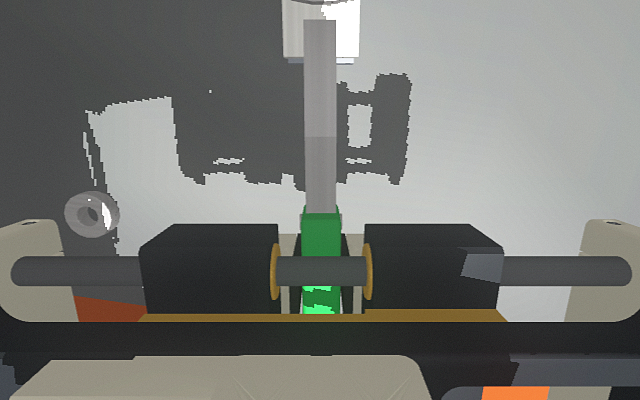

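View pics/w5c.png

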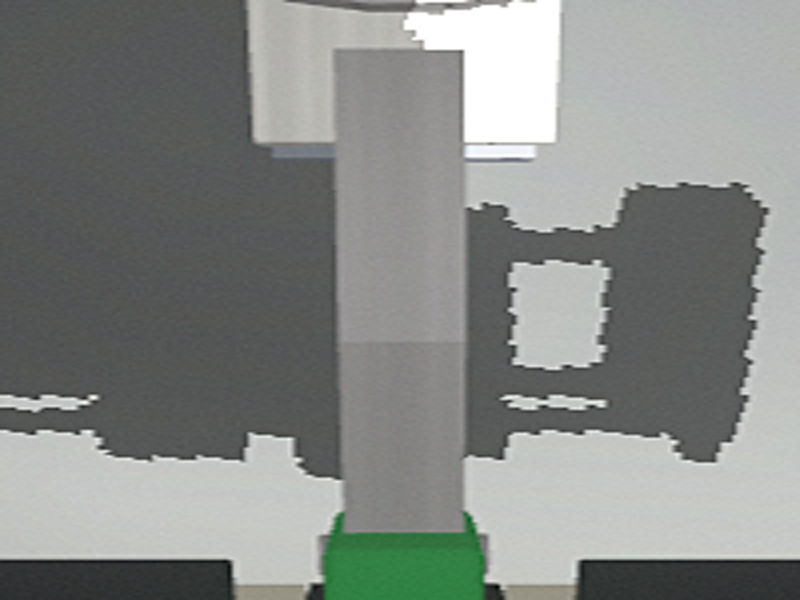

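```bash
python3 - <<'E'
from h import *; import pickle
o,p=pickle.load(open('pics/w5.pkl','rb')); t=np.array(o['tool_pos']); h=np.radians(9.45); u=np.array([np.cos(h),np.sin(h)])
for dz in (0,-.005):
    X=ray(p,[319.8,19.3-.2],t[2]+.0104+dz,o)[0]; print(dz,(X-t)[:2]@u, (X-t)[:2]@[-u[1],u[0]])
    X=ray(p,[321,212.8],t[2]+.0084+.008,o)[0]; print((X-t)[:2]@u)
X=ray(p,[[321,57],],.0398,o)[0]; print('ledge outer end', (X-t)[:2]@u, 'dist axis', (np.array([.6553,-.0305])-X[:2])@u)
E
python3 go.py .4657 -.0620 .06 189.05 1
```

```text
0 0.10867949412067854 0.00028456903595571
0.02639002334363186
-0.005 0.11005844951660566 0.0002981751467593743
0.02639002334363186
ledge outer end 0.10873323597105684 dist axis 0.09772690716814263
at [ 0.4517 -0.0644  0.1122] [-9.0000e+01 -4.0000e-02 -1.7056e+02] t 17.17
[-1.43, 5.22, -0.01, -0.0, 0.39, 0.04]
```

```bash
python3 -m pendant '[[[-0.7,0,0,0,0.35,0,0],[-0.65,1,0,0,0,0,0],[0,2,0,0,0,0,0],[0,2,0,0,0,0,0],[0,1.2,0,0,0,0,0],[0,0.5,0,0,0,0,0],[0,0,0,0,0,0,0],[0,0,0,0,0,0,0],[0,0,0,0,0,0,0]]]'
python3 - <<'E'
from h import *
o=ctrl.get_obs(); p=snapshot('wrist'); save(p,'w6'); print(o['tool_pos'],o['orientation'],o['force'])
p=snapshot('side'); cv2.imwrite('pics/s6c.png',cv2.resize(cv2.cvtColor(p['image'],cv2.COLOR_RGB2BGR)[190:300,270:430],None,fx=5,fy=5,interpolation=cv2.INTER_CUBIC))
E
python3 go.py .4657 -.0620 .0314 189.15 1
```

```text
clock: 17.92
tool_pos: [0.4659, -0.0615, 0.0461]
orientation: [-90.0, 0.1, -170.8]
force: [-0.3, -0.6, -1.8]
opening: 0.0178
[ 0.46590745 -0.06148587  0.04612086] [-8.99970993e+01  6.54412864e-02 -1.70815767e+02] [-0.25110194 -0.60533029 -1.82517393]
at [ 0.4658 -0.0614  0.0463] [-9.0010e+01  1.0000e-01 -1.7082e+02] t 18.02
[0.02, 1.49, 0.05, 0.01, 0.03, -0.1]
```

View pics/w6.png

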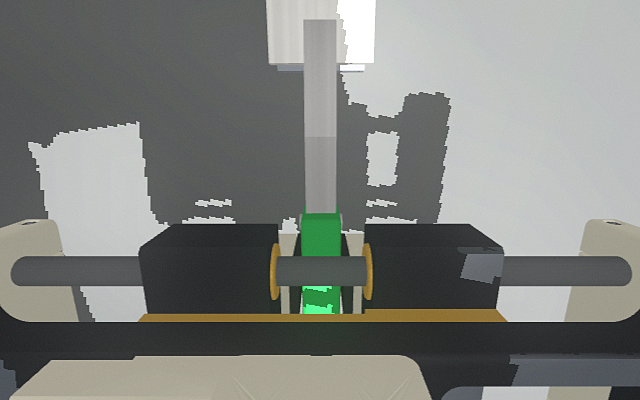

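View pics/s6c.png

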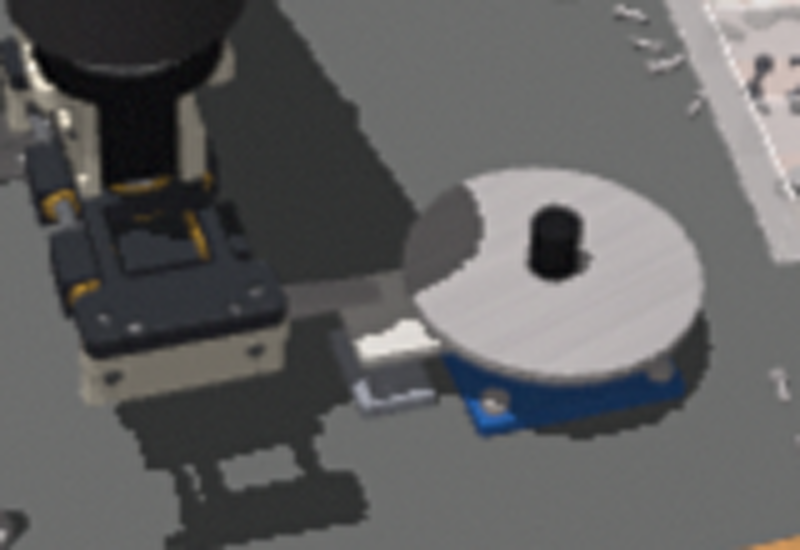

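```bash
python3 -m pendant '[[[0,0.6,0.03,0,0,0,0],[0,0.4,0,0,0,0,0],[0,0.3,0,0,0,0,0],[0,0.15,0,0,0,0,0],[0,0,0,0,0,0,0],[0,0,0,0,0,0,0],[0,0,0,0,0,0,0],[0,0,0,0,0,0,0]]]'
python3 - <<'E'
from h import *
o=ctrl.get_obs(); p=snapshot('wrist'); save(p,'w7'); print(o['tool_pos'],o['orientation'],o['force'])
E
python3 go.py .4657 -.0620 .0314 189.15 1
```

```text
clock: 18.68
tool_pos: [0.4652, -0.0618, 0.0312]
orientation: [-90.0, 0.0, -170.8]
force: [0.1, 1.0, -0.6]
opening: 0.0178
[ 0.46524731 -0.06184976  0.03118564] [-8.99990840e+01  1.14335644e-02 -1.70816007e+02] [ 0.10836812  0.97135513 -0.5771205 ]
at [ 0.4653 -0.0619  0.0312] [-9.0000e+01  2.0000e-02 -1.7082e+02] t 18.73
[-0.04, -0.02, 0.02, 0.0, 0.03, -0.02]
```

View pics/w7.png

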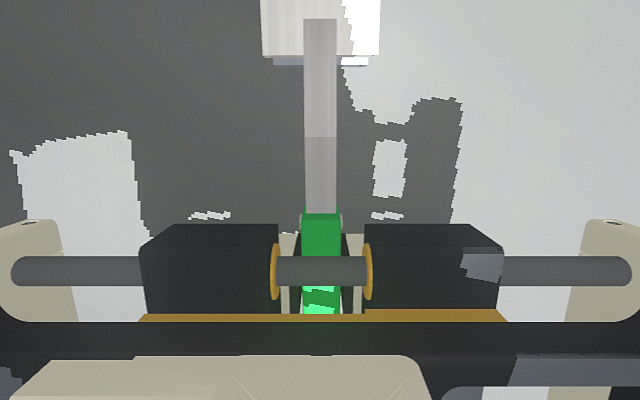

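```bash
python3 -m pendant '[[[-0.4,0,0.01,0,0,0,0],[-0.5,0,0,0,0,0,0],[-0.5,0,0,0,0,0,0],[-0.5,0,0,0,0,0,0],[-0.4,0,0,0,0,0,0],[-0.2,0,0,0,0,0,0],[0,0,0,0,0,0,0],[0,0,0,0,0,0,0],[0,0,0,0,0,0,0]]]'
python3 - <<'E'
from h import *
o=ctrl.get_obs(); p=snapshot('wrist'); save(p,'w8'); print(o['tool_pos'],o['orientation'],o['force'])
p=snapshot('side'); cv2.imwrite('pics/s8c.png',cv2.resize(cv2.cvtColor(p['image'],cv2.COLOR_RGB2BGR)[190:300,270:430],None,fx=5,fy=5,interpolation=cv2.INTER_CUBIC))
t=np.array(o['tool_pos'][:2]);print((np.array([.6553,-.0305])-t)@[np.cos(np.radians(9.45)),np.sin(np.radians(9.45))]-.109)
E
```

```text
clock: 19.48
tool_pos: [0.4896, -0.058, 0.031]
orientation: [-90.0, -0.0, -170.8]
force: [-0.0, 0.1, -1.5]
opening: 0.0177
[ 0.48956525 -0.05804497  0.0309719 ] [-9.00014586e+01 -1.87842373e-02 -1.70827009e+02] [-0.01132904  0.13661853 -1.50076225]
0.05900812399781431
```

View pics/w8.png

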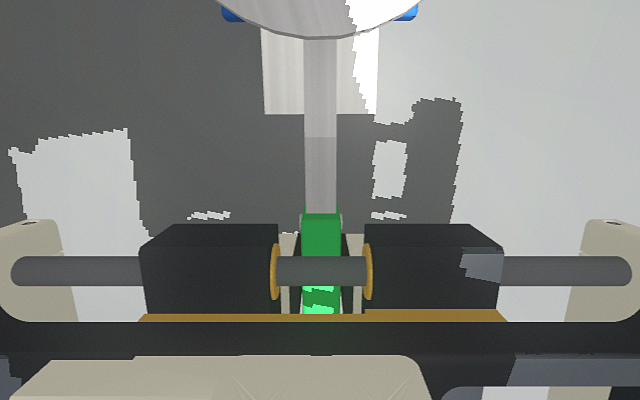

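View pics/s8c.png

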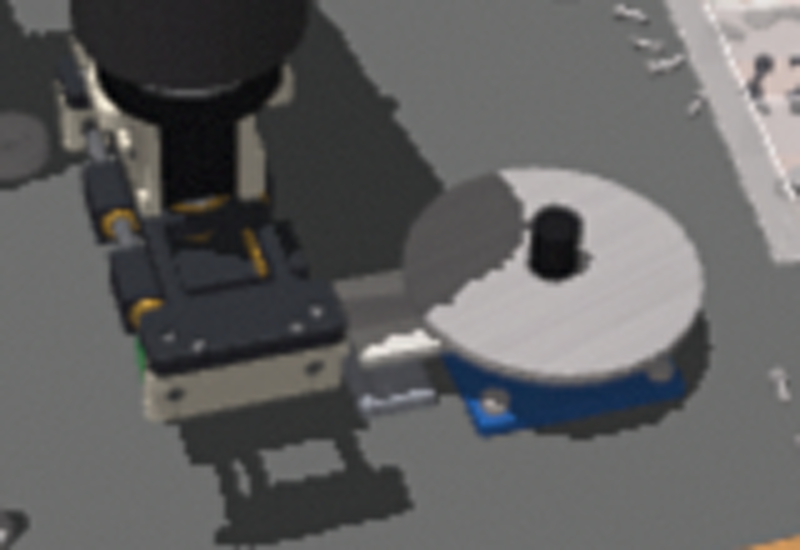

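```bash
python3 -m pendant '[[[-0.2,-0.02,0,0,0,0,0],[-0.1,0,0,0,0,0,0],[0,0,0,0,0,0,0],[0,0,0,0,0,0,0]]]';  python3 -m pendant '[[[0,0,0,0,0,0,0]]]'; python3 -m pendant '[[[0,0,0,0,0,0,0]]]'; python3 -m pendant '[[[0,0,0,0,0,0,0]]]'
```

```text
clock: 19.92
tool_pos: [0.4929, -0.0575, 0.0313]
orientation: [-90.0, 0.0, -170.8]
force: [0.7, 0.9, -1.8]
opening: 0.0175
clock: 20.0
tool_pos: [0.4928, -0.0575, 0.0313]
orientation: [-90.0, 0.0, -170.8]
force: [0.7, 0.4, -0.7]
opening: 0.0176
clock: 20.08
tool_pos: [0.4928, -0.0575, 0.0313]
orientation: [-90.0, 0.0, -170.8]
force: [-0.3, 0.3, -1.6]
opening: 0.0175
clock: 20.17
tool_pos: [0.4928, -0.0575, 0.0312]
orientation: [-90.0, -0.0, -170.8]
force: [0.5, 0.5, -0.4]
opening: 0.0178
```

```bash
for i in 1; do python3 -m pendant '[[[-0.1,0,0,0,0,0,0],[-0.1,0,0,0,0,0,0],[0,0,0,0,0,0,0]]]';  python3 -m pendant '[[[0,0,0,0,0,0,0]]]'; python3 -m pendant '[[[0,0,0,0,0,0,0]]]'; done
```

```text
clock: 20.42
tool_pos: [0.4938, -0.0574, 0.031]
orientation: [-90.0, -0.1, -170.8]
force: [-2.4, -0.2, 0.2]
opening: 0.0181
clock: 20.5
tool_pos: [0.4938, -0.0574, 0.031]
orientation: [-90.0, -0.1, -170.8]
force: [-4.2, 0.2, 0.2]
opening: 0.0178
clock: 20.58
tool_pos: [0.4939, -0.0574, 0.031]
orientation: [-90.0, -0.1, -170.8]
force: [-3.7, -0.3, -0.2]
opening: 0.018
```

```bash
python3 -m pendant '[[[0.15,-0.04,0,0,0,0,0],[0.05,-0.03,0,0,0,0,0],[0,0,0,0,0,0,0],[0,0,0,0,0,0,0]]]';  python3 -m pendant '[[[0,0,0,0,0,0,0]]]'; python3 -m pendant '[[[0,0,0,0,0,0,0]]]'
python3 - <<'E'
from h import *
o=ctrl.get_obs(); p=snapshot('wrist'); save(p,'w9'); print(o['tool_pos'],o['orientation'],o['force'])
im=cv2.cvtColor(p['image'],cv2.COLOR_RGB2BGR); cv2.imwrite('pics/w9c.png',cv2.resize(im[0:230,230:410],None,fx=2.6,fy=2.6,interpolation=cv2.INTER_CUBIC))
p=snapshot('side'); cv2.imwrite('pics/s9c.png',cv2.resize(cv2.cvtColor(p['image'],cv2.COLOR_RGB2BGR)[220:280,330:420],None,fx=8,fy=8,interpolation=cv2.INTER_CUBIC))
E
```

```text
clock: 20.92
tool_pos: [0.4935, -0.0573, 0.0322]
orientation: [-90.0, 0.1, -170.8]
force: [-0.1, -0.4, -1.2]
opening: 0.018
clock: 21.0
tool_pos: [0.4933, -0.0574, 0.0321]
orientation: [-90.0, 0.1, -170.8]
force: [0.1, 0.2, -1.9]
opening: 0.0178
clock: 21.08
tool_pos: [0.4931, -0.0575, 0.032]
orientation: [-90.0, 0.0, -170.8]
force: [0.4, -0.3, -0.8]
opening: 0.0178
[ 0.49305033 -0.05745719  0.03203089] [-9.00005114e+01  2.41780775e-02 -1.70821483e+02] [ 0.39358401 -0.34168383 -0.7974007 ]
```

View pics/w9c.png

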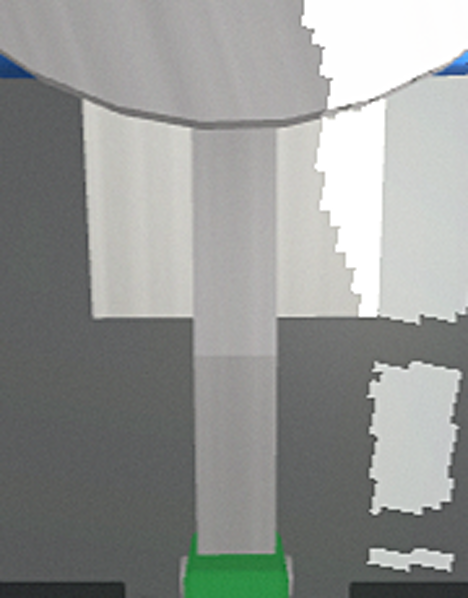

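View pics/s9c.png

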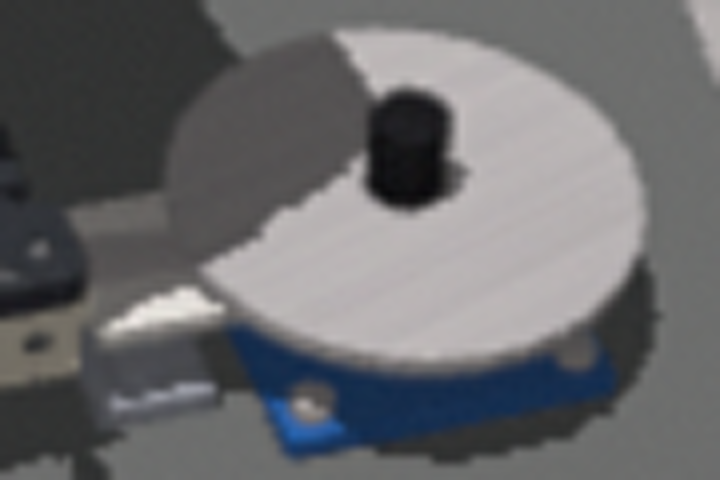

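```bash
python3 - <<'E'
from h import *
o=ctrl.get_obs(); p=snapshot('wrist'); t=np.array(o['tool_pos'])
g=p['image'].astype(int).sum(2)/3; col=g[:,308:332].mean(1); print({i:round(col[i],0) for i in list(range(42,54))+list(range(130,142))+list(range(208,216))})
u=-R.from_euler('xyz',o['orientation'],degrees=True).as_matrix()[:2,0]
for r,z in ((46.2,.05),(48.6,.044),(136.2,.0478),(212.5,.0484)): print(r,(ray(p,[320.5,r],z,o)[0]-t)[:2]@u)
E
```

```text
{42: np.float64(171.0), 43: np.float64(172.0), 44: np.float64(174.0), 45: np.float64(172.0), 46: np.float64(122.0), 47: np.float64(119.0), 48: np.float64(119.0), 49: np.float64(157.0), 50: np.float64(166.0), 51: np.float64(164.0), 52: np.float64(164.0), 53: np.float64(164.0), 130: np.float64(170.0), 131: np.float64(170.0), 132: np.float64(170.0), 133: np.float64(170.0), 134: np.float64(170.0), 135: np.float64(170.0), 136: np.float64(167.0), 137: np.float64(154.0), 138: np.float64(155.0), 139: np.float64(155.0), 140: np.float64(154.0), 141: np.float64(155.0), 208: np.float64(143.0), 209: np.float64(143.0), 210: np.float64(143.0), 211: np.float64(145.0), 212: np.float64(150.0), 213: np.float64(94.0), 214: np.float64(72.0), 215: np.float64(75.0)}
46.2 0.09678875619995682
48.6 0.09710305854780327
136.2 0.061155934392824025
212.5 0.026514788899829615
```

```bash
python3 -m pendant '[[[-0.05,0,0,0,0,0,0],[0,0,0,0,0,0,0]]]'; python3 -m pendant '[[[0,0,0,0,0,0,0]]]'; python3 -m pendant '[[[0,0,0,0,0,0,0]]]'
python3 -m pendant '[[[-0.05,0,0,0,0,0,0],[0,0,0,0,0,0,0]]]'; python3 -m pendant '[[[0,0,0,0,0,0,0]]]'; python3 -m pendant '[[[0,0,0,0,0,0,0]]]'
```

```text
clock: 21.4
tool_pos: [0.4934, -0.0574, 0.032]
orientation: [-90.0, 0.0, -170.8]
force: [0.2, 0.5, -0.7]
opening: 0.0182
clock: 21.48
tool_pos: [0.4933, -0.0574, 0.032]
orientation: [-90.0, 0.0, -170.8]
force: [1.6, 0.3, -0.6]
opening: 0.0179
clock: 21.57
tool_pos: [0.4933, -0.0574, 0.0319]
orientation: [-90.0, -0.0, -170.8]
force: [0.1, -1.3, -1.7]
opening: 0.0177
clock: 21.73
tool_pos: [0.4939, -0.0573, 0.032]
orientation: [-90.0, 0.0, -170.8]
force: [-0.1, 0.4, -1.4]
opening: 0.0175
clock: 21.82
tool_pos: [0.4938, -0.0574, 0.032]
orientation: [-90.0, -0.0, -170.8]
force: [0.1, -0.1, -2.1]
opening: 0.0174
clock: 21.9
tool_pos: [0.4938, -0.0574, 0.032]
orientation: [-90.0, 0.0, -170.8]
force: [0.7, -0.1, -1.3]
opening: 0.0177
```

```bash
python3 -m pendant '[[[-0.05,0,0,0,0,0,0],[0,0,0,0,0,0,0],[0,0,0,0,0,0,0]]]'; python3 -m pendant '[[[0,0,0,0,0,0,0]]]'
python3 -m pendant '[[[-0.05,0,0,0,0,0,0],[0,0,0,0,0,0,0],[0,0,0,0,0,0,0]]]'; python3 -m pendant '[[[0,0,0,0,0,0,0]]]'
```

```text
clock: 22.15
tool_pos: [0.4943, -0.0573, 0.032]
orientation: [-90.0, 0.0, -170.8]
force: [-0.5, -1.4, -0.7]
opening: 0.0183
clock: 22.23
tool_pos: [0.4943, -0.0573, 0.032]
orientation: [-90.0, 0.0, -170.8]
force: [0.4, -0.1, -0.9]
opening: 0.0175
clock: 22.48
tool_pos: [0.4948, -0.0572, 0.032]
orientation: [-90.0, 0.0, -170.8]
force: [1.0, -0.6, -0.7]
opening: 0.018
clock: 22.57
tool_pos: [0.4948, -0.0572, 0.032]
orientation: [-90.0, 0.0, -170.8]
force: [-0.1, 0.2, -0.2]
opening: 0.0177
```

```bash
for k in a b; do :; done; python3 -m pendant '[[[-0.05,0,0,0,0,0,0],[0,0,0,0,0,0,0],[0,0,0,0,0,0,0]]]'; python3 -m pendant '[[[0,0,0,0,0,0,0]]]'
python3 -m pendant '[[[-0.05,0,0,0,0,0,0],[0,0,0,0,0,0,0],[0,0,0,0,0,0,0]]]'; python3 -m pendant '[[[0,0,0,0,0,0,0]]]'
python3 -m pendant '[[[-0.05,0,0,0,0,0,0],[0,0,0,0,0,0,0],[0,0,0,0,0,0,0]]]'; python3 -m pendant '[[[0,0,0,0,0,0,0]]]'
```

```text
clock: 22.82
tool_pos: [0.4952, -0.0571, 0.0319]
orientation: [-90.0, -0.0, -170.8]
force: [-0.6, -0.2, -1.3]
opening: 0.0178
clock: 22.9
tool_pos: [0.4952, -0.0571, 0.0319]
orientation: [-90.0, -0.0, -170.8]
force: [-0.5, -0.3, -2.3]
opening: 0.0176
clock: 23.15
tool_pos: [0.4956, -0.0571, 0.0319]
orientation: [-90.0, -0.0, -170.8]
force: [-1.1, -0.3, -1.5]
opening: 0.0181
clock: 23.23
tool_pos: [0.4956, -0.0571, 0.0319]
orientation: [-90.0, -0.0, -170.8]
force: [-1.5, 0.3, -1.3]
opening: 0.0176
clock: 23.48
tool_pos: [0.496, -0.057, 0.0319]
orientation: [-90.0, -0.0, -170.8]
force: [-1.8, -1.2, -1.0]
opening: 0.0172
clock: 23.57
tool_pos: [0.496, -0.057, 0.0319]
orientation: [-90.0, -0.0, -170.8]
force: [-1.6, -0.1, -1.8]
opening: 0.0178
```

```bash
python3 -m pendant '[[[0,-0.05,0,0,0,0,0],[0,0,0,0,0,0,0],[0,0,0,0,0,0,0]]]'; python3 -m pendant '[[[0,0,0,0,0,0,0]]]'; python3 -m pendant '[[[0,0,0,0,0,0,0]]]'; python3 -m pendant '[[[0,0,0,0,0,0,0]]]'
```

```text
clock: 23.82
tool_pos: [0.496, -0.057, 0.0324]
orientation: [-90.0, -0.0, -170.8]
force: [-1.9, -0.8, -2.3]
opening: 0.018
clock: 23.9
tool_pos: [0.496, -0.057, 0.0324]
orientation: [-90.0, -0.0, -170.8]
force: [-1.9, -0.2, -1.1]
opening: 0.018
clock: 23.98
tool_pos: [0.496, -0.057, 0.0324]
orientation: [-90.0, -0.0, -170.8]
force: [-1.8, -1.0, -1.5]
opening: 0.0175
clock: 24.07
tool_pos: [0.496, -0.057, 0.0324]
orientation: [-90.0, -0.0, -170.8]
force: [-2.7, -0.6, -1.5]
opening: 0.0181
```

```bash
python3 -m pendant '[[[-0.04,0.03,0,0,0,0,0],[0,0,0,0,0,0,0],[0,0,0,0,0,0,0]]]'; for i in 1 2 3; do python3 -m pendant '[[[0,0,0,0,0,0,0]]]'; done
python3 - <<'E'
from h import *
fs=[]
for i in range(4):
    p=snapshot('wrist'); fs.append(ctrl.get_obs()['force'])
print(np.mean(fs,0),np.std(fs,0)); save(p,'w10'); o=ctrl.get_obs(); t=np.array(o['tool_pos']);print(t,o['orientation'])
im=cv2.cvtColor(p['image'],cv2.COLOR_RGB2BGR); cv2.imwrite('pics/w10c.png',cv2.resize(im[0:230,200:440],None,fx=2.6,fy=2.6,interpolation=cv2.INTER_CUBIC))
g=p['image'].astype(int).sum(2)/3; col=g[:,308:332].mean(1); print({i:round(col[i],0) for i in list(range(48,60))+list(range(132,141))})
p=snapshot('side'); save(p,'s10'); cv2.imwrite('pics/s10c.png',cv2.resize(cv2.cvtColor(p['image'],cv2.COLOR_RGB2BGR)[220:280,330:420],None,fx=8,fy=8,interpolation=cv2.INTER_CUBIC))
E
```

```text
clock: 24.32
tool_pos: [0.4963, -0.057, 0.032]
orientation: [-90.0, -0.0, -170.8]
force: [-3.8, -0.4, -1.1]
opening: 0.018
clock: 24.4
tool_pos: [0.4963, -0.057, 0.032]
orientation: [-90.0, -0.0, -170.8]
force: [-2.7, -1.6, -1.3]
opening: 0.0177
clock: 24.48
tool_pos: [0.4964, -0.0569, 0.0321]
orientation: [-90.0, -0.0, -170.8]
force: [-4.2, -0.3, -1.0]
opening: 0.0179
clock: 24.57
tool_pos: [0.4964, -0.057, 0.0321]
orientation: [-90.0, -0.0, -170.8]
force: [-3.0, -0.4, -1.6]
opening: 0.0179
[-3.20407621 -0.60857573 -1.69208466] [0.50844348 0.49223201 0.26315285]
[ 0.49654684 -0.05691531  0.03214141] [-8.99997649e+01 -9.35291911e-03 -1.70824374e+02]
{48: np.float64(171.0), 49: np.float64(171.0), 50: np.float64(170.0), 51: np.float64(171.0), 52: np.float64(171.0), 53: np.float64(172.0), 54: np.float64(174.0), 55: np.float64(162.0), 56: np.float64(117.0), 57: np.float64(119.0), 58: np.float64(145.0), 59: np.float64(169.0), 132: np.float64(169.0), 133: np.float64(170.0), 134: np.float64(170.0), 135: np.float64(170.0), 136: np.float64(167.0), 137: np.float64(153.0), 138: np.float64(154.0), 139: np.float64(155.0), 140: np.float64(154.0)}
```

View pics/w10c.png

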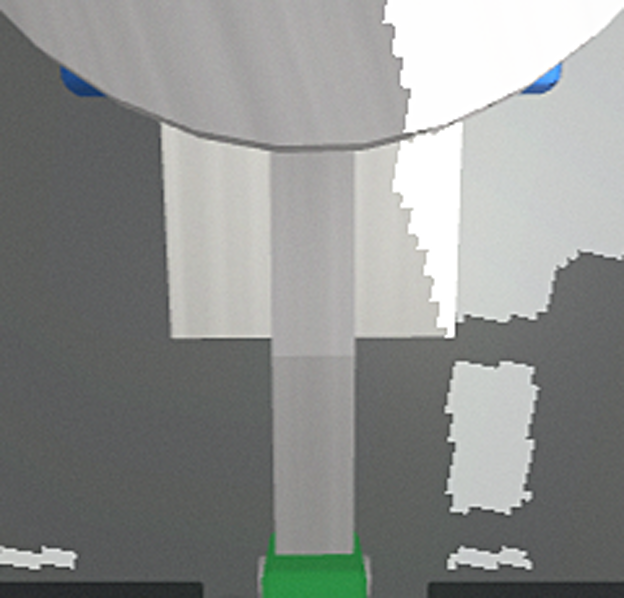

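View pics/s10c.png

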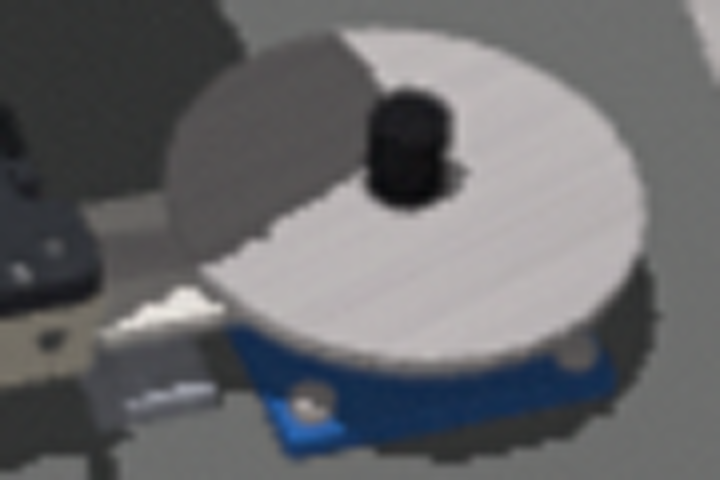

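```bash
python3 -m pendant '[[[0,0,0,0,0,0,0],[0,0,0,0,0,0,0],[0,0,0,0,0,0,0],[0,0,0,0,0,0,0],[0,0,0,0,0,0,0],[0,0,0,0,0,0,0]]]'
cat > f.py <<'E'
from h import *
fs=[]
for i in range(6):
    p=snapshot('wrist'); o=ctrl.get_obs(); fs.append(np.r_[o['force'],o['tool_pos']*1000])
print(np.mean(fs,0).round(2))
E
python3 f.py
```

```text
clock: 25.32
tool_pos: [0.4966, -0.0569, 0.0322]
orientation: [-90.0, -0.0, -170.8]
force: [-4.7, -1.3, -1.0]
opening: 0.018
[ -3.49  -0.9   -1.86 496.62 -56.9   32.16]
```

```bash
python3 - <<'E'
from h import *
p=snapshot('top'); save(p,'t10')
E
```

```text
(no output)
```

View pics/t10.png

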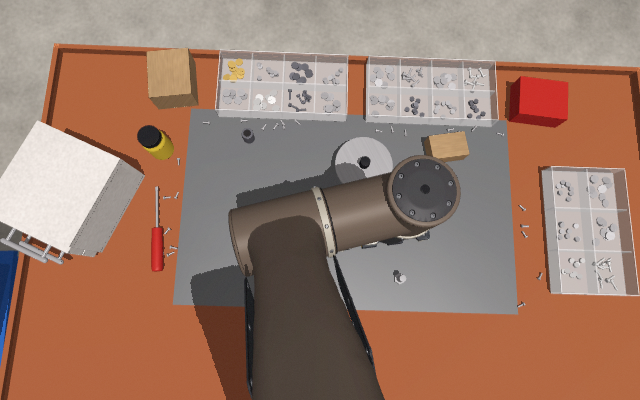

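View pics/s10.png

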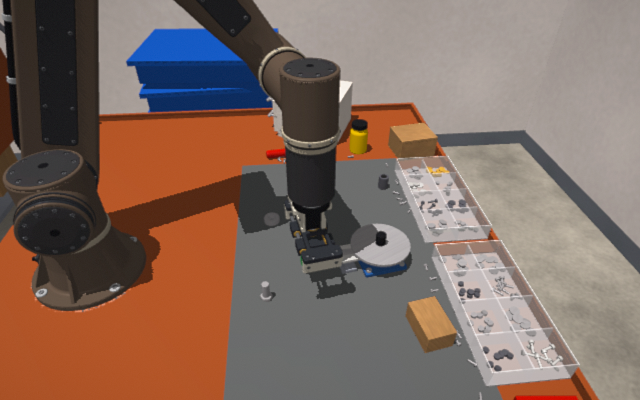

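Both views show the other objects where they started: bolt at (399,277) and socket at (247,134) in the top view, washers at (272,218) in the side view. The cover lies flat on the housing, and the gauge is held with its blade under the cover's edge.

```bash
python3 f.py; python3 - <<'E'
from plant import ctrl
print(ctrl.close_job())
E
```

```text
[ -3.48  -0.89  -1.38 496.61 -56.9   32.15]
the job is handed in; nothing more can be done
None
```

The cover is seated on the housing rim and released, and the gauge was held snug under its edge when I handed in at about 26 s of the 67 s allowed.

- **Cover:** it stopped at a tool height of 52.2 mm, exactly what full seating predicts. I saw no sign of tilt in the wrist and side pictures, before or after the gauge went in.
- **Gauge:** the blade lies along the middle of the ledge, within about 0.5° of pointing straight at the housing. Its tip is about 16 mm past the cover's edge.
- **Drag:** it began at about 15 mm and held steady at about 3.5 N over the last readings, with the arm no longer creeping forward. Raising the handle 0.5 mm did not change the drag, so the blade is binding between ledge and cover.
- **Early false bind:** at about 13 mm the blade caught because the handle was roughly 1 mm too low. I backed off, raised it and went in again.
- **What I could not confirm:** 3.5 N is inside the 3–5 N range where the cover starts to lift. Lift is too small to measure in the pictures; from the blade's taper it would be at most about 0.15 mm at the edge. The handle also sits about 0.5 mm higher than ideal, which tilts the blade by about 0.3°.
- **Other objects:** those visible in the last side and top views were where they started.

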